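# Set resin jars warming

### The arm

A 6-joint arm with a two-finger parallel gripper is mounted at the origin on the work surface. World frame = base frame: x ahead of the robot, y to its left, z up, the work surface at z = 0. Lengths are in m, angles in rad, forces in N, time in s.
With the tool pointing down it reaches from about 0.275 to 0.975 m from the base axis. Payload 8.4 kg.
Tool frame: the origin (TCP) lies midway between the tips of the shut fingers; the grasp point (between the pads) lies 19 mm behind it; x points along the fingers, y is the direction in which the jaws open and shut, and the axes are right-handed (so a half turn about x gives the same grasp; the last joint's range is limited). The gripper opens to 92 mm and grips with 3 to 60 N. Pads are 20 mm wide; open, the fingers measure 128 mm over their backs; the gripper's body (75 mm by 189 mm) begins 69 mm behind the grasp point.
Start: joints at [1.292, 0.353, 1.633, -0, 1.155, -0.002], TCP at [0.171, 0.601, 0.215] pointing down, gripper open.
Joint ranges: [-2.63, 2.63], [-0.92, 2.1], [0.06, 2.66], [-1.3, 4.44], [0, 2.69], [-3.02, 3.02]. Speed limits (rad/s): [2.22, 2.22, 2.79, 3.14, 3.14, 3.14].

### API

Orientations are given as a rotation vector (axis times angle).
In Python, from workcell import env, get_image gives the robot as it stands.
- The arm moves only by the tool arm_command, never from a script. Its argument "motion" is a list of rows, each an object with "jaw": the finger opening in cm, from 0 to 9.19; "linear": the shift along the tool's x, y, z in cm, a list of three; "spin": the turn about the tool's x in rad. In form: [{"jaw": jaw, "linear": [tx, ty, tz], "spin": spin}, ...]. A call has exactly 10 rows; each row is the pose to reach, as a shift and turn from the pose measured when the call began, along the tool's axes at that moment; what a row does not reach only later rows make up. A row lasts 1/8 s, in which the tool goes at most 62.5 mm and 10.7 degrees, less where a joint would pass 70% of its speed; a pose out of reach is approached as far as the arm can. A call with a gripper value outside its range is refused whole. The fingers move at their own pace and stop on an object; the grip force is fixed at half the most. Time passes only in rows, so rows that repeat a pose let the fingers close, or fill a call up. It gives the time, the measured TCP pose, the force and the opening at its end, in the units of the state.
- env.state(): the state, without advancing time (a new reading comes with each control period).
- get_image(name): name is "side" or "top" or "wrist"; returns a dict with "img" (384x512x3 uint8, red, green, blue), "range_z" (384x512 float32, m along the optical axis (not along the pixel's ray), 0 where there is no reading), "fx", "fy", "cx", "cy" (pixels), "R" (3x3) and "t" (3): a world point X has camera coordinates R X + t. Camera axes: x right, y down, z forward; pixel columns grow to the right and rows downward; lengths in m; the calibration is good to about 2 mm. A picture is of the moment at which its call begins.
- env.hand_in(): hands the job in, once; it reports no verdict.
The state is a dict: "t": time; "joint_pos": joint angles; "qvel": joint speeds; "tau": joint torques, N m; "tcp_pos": TCP position; "orientation": TCP orientation; "ft_force": force on the tool from outside, world axes, zero at the start; "ft_torque": the same for the moment, N m; "finger_gap": finger opening in m.
Only numpy, scipy, OpenCV 4.12 (cv2) and the standard library are available. Lean on these libraries where they do the work, as an engineer would, in place of code of your own. Each camera call takes 0.05 s, during which the arm holds its last target.

### The job

Turn the warming plate's isolator handle to off, then slide the aluminium slab along off the plate, without lifting it, until it lies centred and square on the cork mat. Then stand every resin jar upright in a neat row on the plate, one centred on each ring, beginning at the ring next to the isolator and leaving no ring empty between jars. With the jars in place turn the isolator fully on again, and leave the spray can, tape roll and sanding block where they are.

Things in the scene. Friction and masses are not known exactly. Their poses are not given: they have to be found in the camera images.
- warmer: warming plate fixed to the bench: a low slab 140 mm (its x) x 376 mm (its y, long) x 20 mm high, flat dark steel top with five white-edged rings in a row along its y. Origin at the centre of its underside; turned up to 0.08 rad on the bench
- ring0 (a point): centre of ring 0 on the plate's top (20 mm above the bench), a flat printed circle 65 mm across; it lies at y = -132 mm in the plate's frame. Rings are 66 mm apart
- ring1 (a point): centre of ring 1 on the plate's top (20 mm above the bench), a flat printed circle 65 mm across; it lies at y = -66 mm in the plate's frame. Rings are 66 mm apart
- ring2 (a point): centre of ring 2 on the plate's top (20 mm above the bench), a flat printed circle 65 mm across; it lies at y = 0 mm in the plate's frame. Rings are 66 mm apart
- ring3 (a point): centre of ring 3 on the plate's top (20 mm above the bench), a flat printed circle 65 mm across; it lies at y = 66 mm in the plate's frame. Rings are 66 mm apart
- ring4 (a point): centre of ring 4 on the plate's top (20 mm above the bench), a flat printed circle 65 mm across; it lies at y = 132 mm in the plate's frame. Rings are 66 mm apart
- mat: square-edged cork mat fixed to the bench beyond one end of the plate (either end), 160 mm (its x) x 180 mm (its y) x 18 mm high, so 2 mm lower than the plate's top; gap to the plate about 10 mm; its y runs along the plate's y. Origin at the centre of its underside
- isolator_box: grey power isolator box fixed to the bench beyond the other end of the plate, 120 mm (its x) x 96 mm (its y) x 50 mm high, with a black collar disc (60 mm across, 4 mm high) under the handle. Origin at the centre of its underside, on the handle's axis, which is vertical
- handle_grip (a point): point on the isolator handle's axis at gripping height, 83 mm above the bench. The handle is a black bar 80 mm long, 14 mm thick, standing 63 to 97 mm above the bench, centred on the axis; a white stripe on its top marks its pointer end. The point turns with the handle: its x axis runs along the bar, away from the pointer end
- isolator (a joint): angle of the isolator handle: 0 = off (bar along the box's x axis, i.e. its long side, pointer at the long white tick on the robot's side), 1.4 rad = on (bar turned 80 degrees clockwise seen from above, pointer at the short tick). Stops at both ends; a light over-centre spring (about 0.1 N m) snaps it to whichever end is nearer and keeps it there. It starts on
- slab: flat bare aluminium slab 100 mm (its x) x 140 mm (its y) x 12 mm thick, 0.3 to 0.6 kg, lying loose on the warming plate with its long side roughly along the plate. Origin at the centre of its underside. Slide it (push its edge); its underside must stay down on plate and mat
- jar0: squat closed amber glass jar of resin with a paper label and white cap, upright on the bench at the start: 60 mm diameter, 46 mm high, about 0.16 kg; origin at the centre of its underside, z up its axis. Three to five of the five jars are present (None if absent)
- jar1: squat closed amber glass jar of resin with a paper label and white cap, upright on the bench at the start: 60 mm diameter, 46 mm high, about 0.16 kg; origin at the centre of its underside, z up its axis. Three to five of the five jars are present (None if absent)
- jar2: squat closed amber glass jar of resin with a paper label and white cap, upright on the bench at the start: 60 mm diameter, 46 mm high, about 0.16 kg; origin at the centre of its underside, z up its axis. Three to five of the five jars are present (None if absent)
- jar3: squat closed amber glass jar of resin with a paper label and white cap, upright on the bench at the start: 60 mm diameter, 46 mm high, about 0.16 kg; origin at the centre of its underside, z up its axis. Three to five of the five jars are present (None if absent)
- jar4: squat closed amber glass jar of resin with a paper label and white cap, upright on the bench at the start: 60 mm diameter, 46 mm high, about 0.16 kg; origin at the centre of its underside, z up its axis. Three to five of the five jars are present (None if absent)
- spray_can: bystander: blue spray can, 66 mm diameter, 190 mm high, standing on the far side of the bench; leave alone
- tape_roll: bystander: grey tape roll, 100 mm outside, 45 mm high, on the far side of the bench; leave alone
- sanding_block: bystander: cork sanding block with a dark wooden grip, 110 x 65 x 45 mm, on the robot's right; leave alone
Mind the look-alikes: they are no part of the job. Leave any green or purple look-alike of the isolator_box alone.

How it is judged:
On the way, in this order (a step that is already met when the one before it is completed fails the run):
1. the isolator is off (value of joint isolator below 0.15 rad), for 0.3 s.
2. with the isolator off, the slab lies centred and square on the mat (value of joint isolator below 0.15 rad and x of slab in the frame of mat between -0.02 and 0.02 m and y of slab in the frame of mat between -0.02 and 0.02 m and angle between the x axis of slab and the x axis of mat, either way round below 0.15 rad and angle between slab's own z axis and vertical below 0.05 rad and linear speed of slab below 0.03 m/s), for 0.3 s.
3. with the isolator off, every jar stands on a ring, row filled from the isolator end (value of joint isolator below 0.15 rad and (horizontal distance between jar0 and ring0 below 0.012 m or horizontal distance between jar0 and ring1 below 0.012 m or horizontal distance between jar0 and ring2 below 0.012 m or horizontal distance between jar0 and ring3 below 0.012 m or horizontal distance between jar0 and ring4 below 0.012 m) and height (world z) of jar0 between 0.015 and 0.026 m and angle between each of jar0, jar1, jar2, jar3, jar4's own z axis and vertical below 0.1 rad and linear speed of each of jar0, jar1, jar2, jar3, jar4 below 0.03 m/s and (horizontal distance between jar1 and ring0 below 0.012 m or horizontal distance between jar1 and ring1 below 0.012 m or horizontal distance between jar1 and ring2 below 0.012 m or horizontal distance between jar1 and ring3 below 0.012 m or horizontal distance between jar1 and ring4 below 0.012 m) and height (world z) of jar1 between 0.015 and 0.026 m and (horizontal distance between jar2 and ring0 below 0.012 m or horizontal distance between jar2 and ring1 below 0.012 m or horizontal distance between jar2 and ring2 below 0.012 m or horizontal distance between jar2 and ring3 below 0.012 m or horizontal distance between jar2 and ring4 below 0.012 m) and height (world z) of jar2 between 0.015 and 0.026 m and (horizontal distance between jar3 and ring0 below 0.012 m or horizontal distance between jar3 and ring1 below 0.012 m or horizontal distance between jar3 and ring2 below 0.012 m or horizontal distance between jar3 and ring3 below 0.012 m or horizontal distance between jar3 and ring4 below 0.012 m) and height (world z) of jar3 between 0.015 and 0.026 m and (horizontal distance between jar4 and ring0 below 0.012 m or horizontal distance between jar4 and ring1 below 0.012 m or horizontal distance between jar4 and ring2 below 0.012 m or horizontal distance between jar4 and ring3 below 0.012 m or horizontal distance between jar4 and ring4 below 0.012 m) and height (world z) of jar4 between 0.015 and 0.026 m and (horizontal distance between isolator_box and ring0 above 0.27 m or horizontal distance between each of jar0, jar1, jar2, jar3, jar4 and ring1 above 0.012 m or horizontal distance between any of jar0, jar1, jar2, jar3, jar4 and ring0 below 0.012 m) and (horizontal distance between isolator_box and ring0 above 0.27 m or horizontal distance between each of jar0, jar1, jar2, jar3, jar4 and ring2 above 0.012 m or horizontal distance between any of jar0, jar1, jar2, jar3, jar4 and ring1 below 0.012 m) and (horizontal distance between isolator_box and ring0 above 0.27 m or horizontal distance between each of jar0, jar1, jar2, jar3, jar4 and ring3 above 0.012 m or horizontal distance between any of jar0, jar1, jar2, jar3, jar4 and ring2 below 0.012 m) and (horizontal distance between isolator_box and ring0 above 0.27 m or horizontal distance between each of jar0, jar1, jar2, jar3, jar4 and ring4 above 0.012 m or horizontal distance between any of jar0, jar1, jar2, jar3, jar4 and ring3 below 0.012 m) and (horizontal distance between isolator_box and ring4 above 0.27 m or horizontal distance between each of jar0, jar1, jar2, jar3, jar4 and ring3 above 0.012 m or horizontal distance between any of jar0, jar1, jar2, jar3, jar4 and ring4 below 0.012 m) and (horizontal distance between isolator_box and ring4 above 0.27 m or horizontal distance between each of jar0, jar1, jar2, jar3, jar4 and ring2 above 0.012 m or horizontal distance between any of jar0, jar1, jar2, jar3, jar4 and ring3 below 0.012 m) and (horizontal distance between isolator_box and ring4 above 0.27 m or horizontal distance between each of jar0, jar1, jar2, jar3, jar4 and ring1 above 0.012 m or horizontal distance between any of jar0, jar1, jar2, jar3, jar4 and ring2 below 0.012 m) and (horizontal distance between isolator_box and ring4 above 0.27 m or horizontal distance between each of jar0, jar1, jar2, jar3, jar4 and ring0 above 0.012 m or horizontal distance between any of jar0, jar1, jar2, jar3, jar4 and ring1 below 0.012 m)), for 0.3 s.
4. the isolator is on (value of joint isolator above 1.25 rad), for 0.3 s.
At the end, for the whole second after the job is handed in: Isolator on (above 1.25 rad); slab at rest flat on the mat, within 20 mm of its centre along each side, square within 0.15 rad; every present jar upright at rest on the plate within 12 mm of a ring centre, rings filled without a gap from the isolator end; bystanders within 30 mm of their places (value of joint isolator above 1.25 rad and x of slab in the frame of mat between -0.02 and 0.02 m and y of slab in the frame of mat between -0.02 and 0.02 m and angle between the x axis of slab and the x axis of mat, either way round below 0.15 rad and angle between slab's own z axis and vertical below 0.05 rad and linear speed of each of slab, jar0, jar1, jar2, jar3, jar4 below 0.03 m/s and (horizontal distance between jar0 and ring0 below 0.012 m or horizontal distance between jar0 and ring1 below 0.012 m or horizontal distance between jar0 and ring2 below 0.012 m or horizontal distance between jar0 and ring3 below 0.012 m or horizontal distance between jar0 and ring4 below 0.012 m) and height (world z) of jar0 between 0.015 and 0.026 m and angle between each of jar0, jar1, jar2, jar3, jar4's own z axis and vertical below 0.1 rad and (horizontal distance between jar1 and ring0 below 0.012 m or horizontal distance between jar1 and ring1 below 0.012 m or horizontal distance between jar1 and ring2 below 0.012 m or horizontal distance between jar1 and ring3 below 0.012 m or horizontal distance between jar1 and ring4 below 0.012 m) and height (world z) of jar1 between 0.015 and 0.026 m and (horizontal distance between jar2 and ring0 below 0.012 m or horizontal distance between jar2 and ring1 below 0.012 m or horizontal distance between jar2 and ring2 below 0.012 m or horizontal distance between jar2 and ring3 below 0.012 m or horizontal distance between jar2 and ring4 below 0.012 m) and height (world z) of jar2 between 0.015 and 0.026 m and (horizontal distance between jar3 and ring0 below 0.012 m or horizontal distance between jar3 and ring1 below 0.012 m or horizontal distance between jar3 and ring2 below 0.012 m or horizontal distance between jar3 and ring3 below 0.012 m or horizontal distance between jar3 and ring4 below 0.012 m) and height (world z) of jar3 between 0.015 and 0.026 m and (horizontal distance between jar4 and ring0 below 0.012 m or horizontal distance between jar4 and ring1 below 0.012 m or horizontal distance between jar4 and ring2 below 0.012 m or horizontal distance between jar4 and ring3 below 0.012 m or horizontal distance between jar4 and ring4 below 0.012 m) and height (world z) of jar4 between 0.015 and 0.026 m and (horizontal distance between isolator_box and ring0 above 0.27 m or horizontal distance between each of jar0, jar1, jar2, jar3, jar4 and ring1 above 0.012 m or horizontal distance between any of jar0, jar1, jar2, jar3, jar4 and ring0 below 0.012 m) and (horizontal distance between isolator_box and ring0 above 0.27 m or horizontal distance between each of jar0, jar1, jar2, jar3, jar4 and ring2 above 0.012 m or horizontal distance between any of jar0, jar1, jar2, jar3, jar4 and ring1 below 0.012 m) and (horizontal distance between isolator_box and ring0 above 0.27 m or horizontal distance between each of jar0, jar1, jar2, jar3, jar4 and ring3 above 0.012 m or horizontal distance between any of jar0, jar1, jar2, jar3, jar4 and ring2 below 0.012 m) and (horizontal distance between isolator_box and ring0 above 0.27 m or horizontal distance between each of jar0, jar1, jar2, jar3, jar4 and ring4 above 0.012 m or horizontal distance between any of jar0, jar1, jar2, jar3, jar4 and ring3 below 0.012 m) and (horizontal distance between isolator_box and ring4 above 0.27 m or horizontal distance between each of jar0, jar1, jar2, jar3, jar4 and ring3 above 0.012 m or horizontal distance between any of jar0, jar1, jar2, jar3, jar4 and ring4 below 0.012 m) and (horizontal distance between isolator_box and ring4 above 0.27 m or horizontal distance between each of jar0, jar1, jar2, jar3, jar4 and ring2 above 0.012 m or horizontal distance between any of jar0, jar1, jar2, jar3, jar4 and ring3 below 0.012 m) and (horizontal distance between isolator_box and ring4 above 0.27 m or horizontal distance between each of jar0, jar1, jar2, jar3, jar4 and ring1 above 0.012 m or horizontal distance between any of jar0, jar1, jar2, jar3, jar4 and ring2 below 0.012 m) and (horizontal distance between isolator_box and ring4 above 0.27 m or horizontal distance between each of jar0, jar1, jar2, jar3, jar4 and ring0 above 0.012 m or horizontal distance between any of jar0, jar1, jar2, jar3, jar4 and ring1 below 0.012 m)); the robot touches nothing.
It fails at once if the slab is lifted instead of slid (underside more than 40 mm above the bench) (height (world z) of slab above 0.04 m).
It fails at once if a bystander is displaced by more than 30 mm (distance of any of spray_can, tape_roll, sanding_block from where it was at the start of the episode above 0.03 m).
Of jar0, jar1, jar2, jar3, jar4 only 3 to 5 are there at a start; the rules pass over those that are not, and their reading is None.
At some moment in a run one of jar0, jar1, jar2, jar3, jar4 may be knocked a few centimetres aside while the robot is not near it.
It also fails if it takes over 210 s, if anything falls off the work surface, if the arm or the gripper's body presses on something with over 40 N, if the wrist force passes 120 N, or if a joint passes its speed limit or range.

## Working session

There is one attempt and no reset: what is moved stays moved. The work goes in short steps, Python scripts to look and compute and a tool call to move; the robot and the scene stay as the last step left them, time stands still between calls to the robot, and variables do not carry over. Pictures are saved under pics/ and viewed, and the job is handed in when it is done.

Besides the shell and the picture viewer there is one more tool, called after "Request:" by a JSON object that holds its "name" and its "arguments", one argument or row to a line. arm_command: Moves the arm, as the interface text tells. Its arguments: {"type":"object","properties":{"motion":{"type":"array"}},"required":["motion"]}

```bash
mkdir -p pics; ls; python3 - <<'E'
from workcell import env,get_image
import cv2,numpy as np
print(env.state())
for n in ["top","side","wrist"]:
    d=get_image(n); cv2.imwrite(f"pics/{n}0.png",d["img"][:,:,::-1]); np.savez(f"{n}0.npz",**d)
    print(n,d["fx"],d["cx"],d["R"],d["t"])
E
```

```text
pics
{'t': 0.0, 'joint_pos': array([ 1.29161591e+00,  3.53641488e-01,  1.63411663e+00, -7.06851079e-06,
        1.15516315e+00, -2.41376584e-03]), 'qvel': array([ 0.00050309,  0.00129086,  0.00014977,  0.00076578,  0.00081042,
       -0.00029907]), 'tau': array([-6.39587779e-04, -5.93840647e+01, -3.34215403e+01,  6.96687517e-02,
        2.35050183e-02, -1.70614403e-04]), 'tcp_pos': array([0.17065888, 0.60075549, 0.21387533]), 'orientation': array([ 0.21621316,  1.56003695, -0.21828638]), 'ft_force': array([ 0.44450539, -0.06187021, -0.56076567]), 'ft_torque': array([ 0.03661166, -0.03582595, -0.026146  ]), 'finger_gap': 0.0918377641114472}
top 475.876409211434 255.97490725988143 [[-0.00160066 -0.99982923 -0.01841042]
 [-0.99546666  0.00334392 -0.0950523 ]
 [ 0.09509763  0.01817482 -0.99530202]] [-0.10751842  0.51284797  1.31161729]
side 362.8269979941916 255.44557727038398 [[ 0.88855469 -0.45847266 -0.0165342 ]
 [-0.35511691 -0.66453205 -0.65748699]
 [ 0.2904523   0.59008472 -0.75328446]] [-0.51444618  0.15371815  1.19471041]
wrist 283.94180633592396 261.2591412503905 [[ 0.27317715  0.96196287 -0.00129527]
 [ 0.93177016 -0.26426787  0.24893144]
 [ 0.2391205  -0.06920928 -0.96852024]] [-0.62465853 -0.02809971  0.39042406]
```

View pics/top0.png

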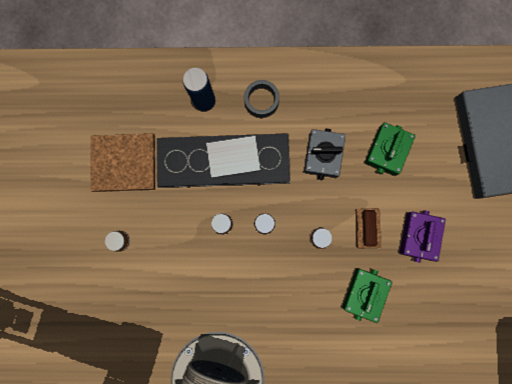

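View pics/side0.png

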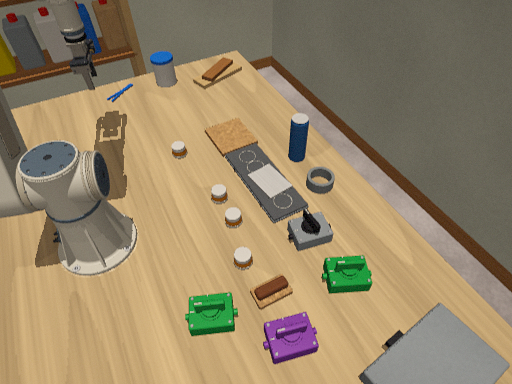

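View pics/wrist0.png

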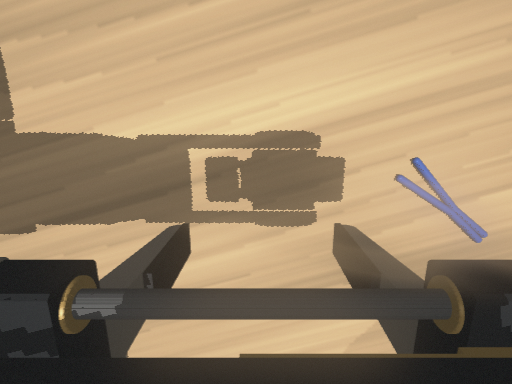

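The top picture shows:
- **Real box:** the grey isolator box is at (325,152), just right of the plate.
- **Look-alikes:** green at (391,148), purple at (425,236), green at (368,295).
- **Mat:** cork, at (123,162).
- **Slab:** at (233,156).
- **Four jars:** at (115,240), (221,223), (264,223) and (321,238).

Next I'll take a close crop and measure.

```bash
cat > h.py <<'E'
import numpy as np,cv2
from workcell import env,get_image
from scipy.spatial.transform import Rotation as Ro
def proj(d,X):
    c=np.atleast_2d(X)@d["R"].T+d["t"]; return np.c_[c[:,0]/c[:,2]*d["fx"]+d["cx"],c[:,1]/c[:,2]*d["fy"]+d["cy"]]
def cloud(d):
    v,u=np.mgrid[0:384,0:512]; z=d["range_z"]
    c=np.stack([(u-d["cx"])/d["fx"]*z,(v-d["cy"])/d["fy"]*z,z],-1)
    w=(c-d["t"])@d["R"]; w[z==0]=np.nan; return w
def atz(d,u,v,z):
    r=np.array([(u-d["cx"])/d["fx"],(v-d["cy"])/d["fy"],1])@d["R"]; o=-d["t"]@d["R"]
    return o+r*(z-o[2])/r[2]
def crop(d,u0,v0,u1,v1,k,name):
    im=cv2.resize(d["img"][v0:v1,u0:u1,::-1],None,fx=k,fy=k,interpolation=cv2.INTER_CUBIC); cv2.imwrite(f"pics/{name}.png",im)
def rect(mask,pts):
    p=pts[mask][:,:2]; p=p[np.isfinite(p[:,0])]
    (c,s,a)=cv2.minAreaRect((p*1000).astype(np.float32)); return c,s,a,len(p)
E
python3 - <<'E'
from h import *
d=dict(np.load("top0.npz")); crop(d,80,100,350,260,2.9,"topc")
d["R"]
w=cloud(d); z=w[...,2]; img=d["img"].astype(int)
print("table z",np.nanmedian(z[200:215,60:100]))
for (n,u,v,m) in [("jA",115,240,16),("jB",221,223,16),("jC",264,223,16),("jD",321,238,16)]:
    sub=np.zeros(z.shape,bool); sub[v-m:v+m,u-m:u+m]=1
    mk=sub&(z>.040); p=w[mk]; (c,r)=cv2.minEnclosingCircle((p[:,:2]*1000).astype(np.float32))
    print(n,p.mean(0).round(4),c,r,mk.sum(),np.median(p[:,2]))
def R(n,u0,v0,u1,v1,lo,hi):
    sub=np.zeros(z.shape,bool); sub[v0:v1,u0:u1]=1
    mk=sub&(z>lo)&(z<hi); print(n,rect(mk,w),np.nanmedian(z[mk]))
    return mk
R("mat",85,125,156,200,.010,.03)
R("plate",156,125,295,195,.012,.03)
R("slab",190,130,265,185,.026,.05)
R("box",300,125,350,180,.04,.053)
R("bar",300,125,350,180,.085,.11)
E
```

```text
table z 0.0002429612420028923
jA [0.3811 0.2819 0.0463] (381.39849853515625, 282.2573547363281) 27.341711044311523 288 0.04635070438545436
jB [ 0.4289 -0.0106  0.0461] (428.7184753417969, -10.70648193359375) 26.20713233947754 284 0.04618504608086203
jC [ 0.4287 -0.131   0.0464] (428.78302001953125, -131.02166748046875) 25.995220184326172 289 0.04639740119614532
jD [ 0.3881 -0.2872  0.046 ] (388.368896484375, -287.47900390625) 26.513294219970703 294 0.046067787792082045
mat ((604.9366455078125, 275.385986328125), (162.98170471191406, 182.38555908203125), 2.055243730545044, 3521) 0.018231036357402072
plate ((619.8334350585938, -11.860870361328125), (168.3450164794922, 378.3358154296875), 2.1843485832214355, 5057) 0.020633195398309597
slab ((617.1758422851562, -25.084556579589844), (207.49600219726562, 119.2897720336914), 88.78142547607422, 1753) 0.032396093276966374
box ((624.1638793945312, -299.4476623535156), (96.37953186035156, 121.66853332519531), 81.03390502929688, 938) 0.04947839149228594
bar ((623.3438110351562, -298.42926025390625), (77.13866424560547, 13.92488956451416), 89.44390869140625, 173) 0.0969450261562333
```

View pics/topc.png

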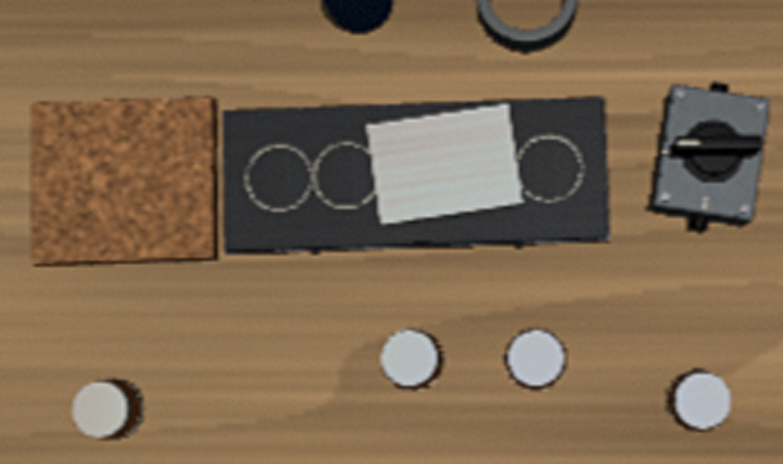

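```bash
python3 - <<'E'
from h import *
d=dict(np.load("top0.npz")); w=cloud(d); z=w[...,2]
def cr(n,pts,zz,L):
    P=np.array([atz(d,80+u/2.9-.3,100+v/2.9-.3,zz)[:2] for u,v in pts]); c=P.mean(0)
    e=P[1]-P[0]+P[2]-P[3]; print(n,c.round(4),"yaw of short axis/normal deg",np.degrees(np.arctan2(-e[0],e[1]))%180, [round(np.linalg.norm(P[i]-P[(i+1)%4]),3) for i in range(4)])
cr("plate",[(223,111),(605,97),(609,241),(226,253)],.02,0)
cr("slab",[(367,125),(508,104),(522,203),(381,224)],.032,0)
cr("mat",[(32,103),(214,97),(215,258),(34,264)],.018,0)
cr("box",[(668,83),(769,97),(752,226),(651,209)],.05,0)
for n,(u,v) in dict(r4=(279,178),r3=(346,176),r0=(551,168.5)).items(): print(n,atz(d,80+u/2.9-.3,100+v/2.9-.3,.02))
# slab w/ depth mask
sub=np.zeros(z.shape,bool); sub[132:182,200:265]=1
m=sub&(z>.0275)&(z<.04)&(d["img"].min(-1)>120); print(rect(m,w))
m=np.zeros(z.shape,bool); m[60:115,180:222]=1; m&=z>.03; p=w[m]; print("can",np.nanmin(p,0),np.nanmax(p,0)); t=p[p[:,2]>.18]; print(t.mean(0),np.ptp(t,0))
m=np.zeros(z.shape,bool); m[75:120,240:285]=1; m&=z>.03; p=w[m]; print("tape",np.nanmin(p,0),np.nanmax(p,0))
m=np.zeros(z.shape,bool); m[200:255,350:385]=1; m&=z>.02; p=w[m]; print("sand",np.nanmin(p,0),np.nanmax(p,0))
E
```

```text
plate [ 0.608  -0.0151] yaw of short axis/normal deg 1.7002981590845536 [np.float64(0.376), np.float64(0.142), np.float64(0.373), np.float64(0.141)]
slab [ 0.6169 -0.0444] yaw of short axis/normal deg 8.296685037507473 [np.float64(0.139), np.float64(0.098), np.float64(0.138), np.float64(0.098)]
mat [0.6048 0.2721] yaw of short axis/normal deg 1.6416264457773764 [np.float64(0.181), np.float64(0.16), np.float64(0.178), np.float64(0.16)]
box [ 0.6226 -0.299 ] yaw of short axis/normal deg 170.85192761290457 [np.float64(0.097), np.float64(0.126), np.float64(0.097), np.float64(0.123)]
r4 [0.60576408 0.1185544  0.02      ]
r3 [0.60743864 0.0528035  0.02      ]
r0 [ 0.61391006 -0.14775606  0.02      ]
((616.9512939453125, -43.075233459472656), (99.88916778564453, 138.7823486328125), 8.86556625366211, 1638)
can [0.75213856 0.01046674 0.03090869] [0.81564695 0.07341197 0.19929472]
[0.78457811 0.04244069 0.18973701] [0.06255902 0.05998391 0.0192564 ]
tape [ 0.73291143 -0.17165689  0.0300181 ] [ 0.8329594  -0.07534962  0.05349687]
sand [ 0.36252782 -0.45220797  0.02000636] [ 0.46803053 -0.38674622  0.05243411]
```

Four jars are present. The plate's yaw is about 1.75°, and the box (121 x 96 x 50 mm high) matches its description. I'll write a helper that converts targets into tool shifts.

```bash
cat >> h.py <<'E'
def go(P,yaw=None):
    """P world TCP target; yaw deg of the tool-y (jaw) axis mod 180"""
    s=env.state(); M=Ro.from_rotvec(s["orientation"]).as_matrix(); dl=M.T@(np.array(P)-s["tcp_pos"])*100
    ty=M[:,1]; cy=np.degrees(np.arctan2(ty[1],ty[0]))
    sp=None
    if yaw is not None:
        a=(yaw-cy+90)%180-90; sp=(-np.radians(a),-np.radians(a-180*np.sign(a)))
    print("t",s["t"],"lin",dl.round(2),"spin",sp,"jawyaw",round(cy,1),"down",M[:,0].round(3),"q6",s["joint_pos"][5].round(2),"gap",s["finger_gap"])
E
python3 -c "
from h import *
go([.6235,-.2985,.20],1)"
```

```text
t 0.15 lin [  1.48 -74.14  68.13] spin (np.float64(1.276530618388862), np.float64(-1.865062035200931)) jawyaw 74.1 down [-0.    -0.001 -1.   ] q6 -0.0 gap 0.09183067705074854
```

Request:
{"name": "arm_command", "arguments": {
  "motion": [
    {"jaw": 6,"linear": [0,-4,3.6],"spin": 0.1},
    {"jaw": 6,"linear": [0,-9,8],"spin": 0.25},
    {"jaw": 6,"linear": [0,-14,12.5],"spin": 0.4},
    {"jaw": 6,"linear": [0,-19,17],"spin": 0.55},
    {"jaw": 6,"linear": [0,-24,21.5],"spin": 0.7},
    {"jaw": 6,"linear": [0,-29,26],"spin": 0.85},
    {"jaw": 6,"linear": [0,-34,31],"spin": 1.0},
    {"jaw": 6,"linear": [0,-39,35.5],"spin": 1.1},
    {"jaw": 6,"linear": [0,-44,40],"spin": 1.2},
    {"jaw": 6,"linear": [0,-49,44.5],"spin": 1.276}
  ]
}}

```text
t: 1.4
tcp_pos: [0.4453, 0.0468, 0.2147]
orientation: [1.198, 1.215, -1.198]
ft_force: [0.6, 0.1, -0.2]
finger_gap: 0.0599
```

```bash
python3 -c "
from h import *
go([.6235,-.2985,.15],1)"
```

```text
t 1.4 lin [ 6.51 17.3  34.79] spin (np.float64(-0.0024196497611076832), np.float64(3.1391730038286854)) jawyaw 0.9 down [ 0.    -0.001 -1.   ] q6 0.09 gap 0.059920318751702076
```

Request:
{"name": "arm_command", "arguments": {
  "motion": [
    {"jaw": 6,"linear": [0,2.5,5],"spin": 0},
    {"jaw": 6,"linear": [0,5,10],"spin": 0},
    {"jaw": 6,"linear": [0,7.5,15],"spin": 0},
    {"jaw": 6,"linear": [0,10,20],"spin": 0},
    {"jaw": 6,"linear": [0,12.5,25],"spin": 0},
    {"jaw": 6,"linear": [1,15,30],"spin": 0},
    {"jaw": 6,"linear": [3,17.3,34.8],"spin": 0},
    {"jaw": 6,"linear": [6,17.3,34.8],"spin": 0},
    {"jaw": 6,"linear": [6.5,17.3,34.8],"spin": 0},
    {"jaw": 6,"linear": [6.5,17.3,34.8],"spin": 0}
  ]
}}

```text
t: 2.65
tcp_pos: [0.6234, -0.298, 0.1502]
orientation: [1.197, 1.216, -1.198]
ft_force: [0.6, -0.4, 0.2]
finger_gap: 0.06
```

```bash
python3 -c "
from h import *
go([.6235,-.2985,.064],1)
d=get_image('wrist');cv2.imwrite('pics/w1.png',d['img'][:,:,::-1])"
```

```text
t 2.65 lin [8.62 0.02 0.04] spin (np.float64(-0.001973321031434392), np.float64(3.1396193325583592)) jawyaw 0.9 down [-0. -0. -1.] q6 -0.46 gap 0.05997814145056557
```

View pics/w1.png

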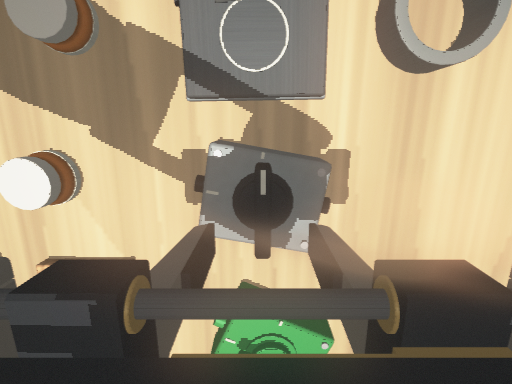

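The wrist picture shows the grey box with its black bar at (262,210), lying between the fingers. The pointer is up, towards the plate, and the long tick is at (212,192) on the robot's side. Going down to grip.

Request:
{"name": "arm_command", "arguments": {
  "motion": [
    {"jaw": 6,"linear": [3,0,0],"spin": 0},
    {"jaw": 6,"linear": [6,0,0],"spin": 0},
    {"jaw": 6,"linear": [8.5,0,0],"spin": 0},
    {"jaw": 6,"linear": [8.5,0,0],"spin": 0},
    {"jaw": 4,"linear": [8.5,0,0],"spin": 0},
    {"jaw": 2.5,"linear": [8.5,0,0],"spin": 0},
    {"jaw": 1.0,"linear": [8.5,0,0],"spin": 0},
    {"jaw": 1.0,"linear": [8.5,0,0],"spin": 0},
    {"jaw": 1.0,"linear": [8.5,0,0],"spin": 0},
    {"jaw": 1.0,"linear": [8.5,0,0],"spin": 0}
  ]
}}

```text
t: 3.95
tcp_pos: [0.6244, -0.2983, 0.0663]
orientation: [1.198, 1.214, -1.197]
ft_force: [1.0, 0.3, 1.6]
finger_gap: 0.0137
```

Request:
{"name": "arm_command", "arguments": {
  "motion": [
    {"jaw": 1,"linear": [0,0,0],"spin": -0.15},
    {"jaw": 1,"linear": [0,0,0],"spin": -0.3},
    {"jaw": 1,"linear": [0,0,0],"spin": -0.45},
    {"jaw": 1,"linear": [0,0,0],"spin": -0.6},
    {"jaw": 1,"linear": [0,0,0],"spin": -0.75},
    {"jaw": 1,"linear": [0,0,0],"spin": -0.9},
    {"jaw": 1,"linear": [0,0,0],"spin": -1.05},
    {"jaw": 1,"linear": [0,0,0],"spin": -1.2},
    {"jaw": 1,"linear": [0,0,0],"spin": -1.35},
    {"jaw": 1,"linear": [0,0,0],"spin": -1.38}
  ]
}}

```text
t: 5.2
tcp_pos: [0.6228, -0.2997, 0.0663]
orientation: [0.133, 1.567, -0.137]
ft_force: [-5.5, -6.3, 2.5]
finger_gap: 0.014
```

Request:
{"name": "arm_command", "arguments": {
  "motion": [
    {"jaw": 1,"linear": [0,0,0],"spin": 0},
    {"jaw": 4,"linear": [0,0,0],"spin": 0},
    {"jaw": 6,"linear": [0,0,0],"spin": 0},
    {"jaw": 6,"linear": [0,0,0],"spin": 0},
    {"jaw": 6,"linear": [-2,0,0],"spin": 0},
    {"jaw": 6,"linear": [-6,0,0],"spin": 0},
    {"jaw": 6,"linear": [-9,0,0],"spin": 0},
    {"jaw": 6,"linear": [-9,0,0],"spin": 0},
    {"jaw": 6,"linear": [-9,0,0],"spin": 0},
    {"jaw": 6,"linear": [-9,0,0],"spin": 0}
  ]
}}

```text
t: 6.45
tcp_pos: [0.6221, -0.2991, 0.1551]
orientation: [0.134, 1.569, -0.137]
ft_force: [1.2, -0.5, -0.8]
finger_gap: 0.0603
```

```bash
python3 -c "
from h import *
go([.6235,-.2985,.064],1)
d=get_image('wrist');cv2.imwrite('pics/w2.png',d['img'][:,:,::-1])"
```

```text
t 6.45 lin [9.11 0.1  0.15] spin (np.float64(1.3812054050266118), np.float64(-1.7603872485631815)) jawyaw 80.1 down [-0.003 -0.002 -1.   ] q6 -1.85 gap 0.06030772296586414
```

View pics/w2.png

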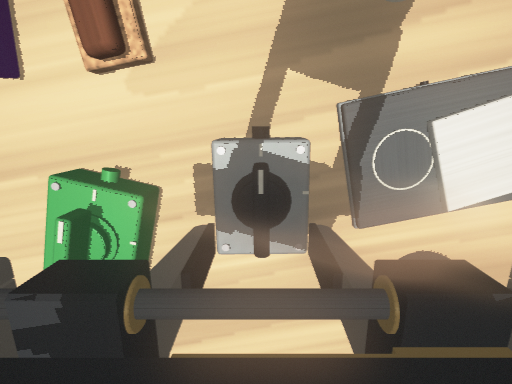

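The handle now lies with its pointer at the long tick (261,155), so the isolator is off. Next is the slab, using the two fingers at a 6 cm opening as a pusher.

```bash
python3 -c "
from h import *
go([.617,-.16,.12],1.75)"
```

```text
t 6.5 lin [ 3.48 13.63 -2.88] spin (np.float64(1.3680128728474186), np.float64(-1.7735797807423745)) jawyaw 80.1 down [-0.003 -0.002 -1.   ] q6 -1.85 gap 0.05992521429501601
```

Request:
{"name": "arm_command", "arguments": {
  "motion": [
    {"jaw": 6,"linear": [0,3,0],"spin": 0.15},
    {"jaw": 6,"linear": [0,6,-1],"spin": 0.3},
    {"jaw": 6,"linear": [0,9,-2],"spin": 0.45},
    {"jaw": 6,"linear": [0,12,-2.5],"spin": 0.6},
    {"jaw": 6,"linear": [0,13.6,-2.9],"spin": 0.75},
    {"jaw": 6,"linear": [1,13.6,-2.9],"spin": 0.9},
    {"jaw": 6,"linear": [2,13.6,-2.9],"spin": 1.05},
    {"jaw": 6,"linear": [3,13.6,-2.9],"spin": 1.2},
    {"jaw": 6,"linear": [3.5,13.6,-2.9],"spin": 1.35},
    {"jaw": 6,"linear": [3.5,13.6,-2.9],"spin": 1.37}
  ]
}}

```text
t: 7.75
tcp_pos: [0.6161, -0.16, 0.1186]
orientation: [1.185, 1.225, -1.192]
ft_force: [0.6, 0.1, -0.0]
finger_gap: 0.06
```

```bash
python3 -c "
from h import *
go([.617,-.16,.0235],1.75)
d=get_image('wrist');cv2.imwrite('pics/w3.png',d['img'][:,:,::-1])"
```

```text
t 7.75 lin [ 9.51  0.13 -0.01] spin (np.float64(-0.0019221718224431508), np.float64(3.13967048176735)) jawyaw 1.6 down [-0.005 -0.001 -1.   ] q6 -0.28 gap 0.0600168151104866
```

View pics/w3.png

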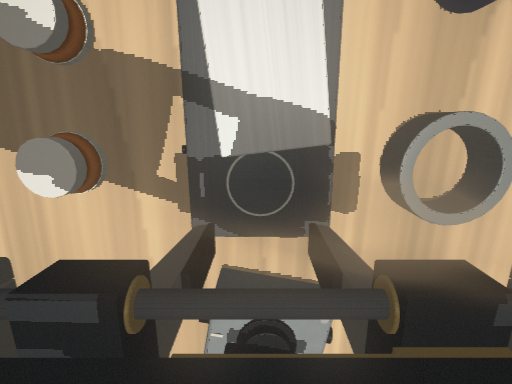

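Request:
{"name": "arm_command", "arguments": {
  "motion": [
    {"jaw": 6,"linear": [4,0.1,0],"spin": 0},
    {"jaw": 6,"linear": [7.5,0.1,0],"spin": 0},
    {"jaw": 6,"linear": [9,0.1,0],"spin": 0},
    {"jaw": 6,"linear": [9.5,0.1,0],"spin": 0},
    {"jaw": 6,"linear": [9.5,0.1,0],"spin": 0},
    {"jaw": 6,"linear": [9.5,0.1,0],"spin": 0},
    {"jaw": 6,"linear": [9.5,0.1,-0.7],"spin": 0},
    {"jaw": 6,"linear": [9.5,0.1,-1.4],"spin": 0},
    {"jaw": 6,"linear": [9.5,0.1,-2],"spin": 0},
    {"jaw": 6,"linear": [9.5,0.1,-2.6],"spin": 0}
  ]
}}

```text
t: 9.05
tcp_pos: [0.6163, -0.1336, 0.0241]
orientation: [1.184, 1.225, -1.191]
ft_force: [-0.3, -0.8, -1.1]
finger_gap: 0.0597
```

```bash
python3 -c "
from h import *
go([.606,.15,.0235],1.75)"
```

```text
t 9.05 lin [ 2.000e-02 -1.800e-01 -2.838e+01] spin (np.float64(-0.0006887949109907074), np.float64(3.1409038586788025)) jawyaw 1.7 down [-0.004 -0.002 -1.   ] q6 -0.24 gap 0.059694655912976846
```

Request:
{"name": "arm_command", "arguments": {
  "motion": [
    {"jaw": 6,"linear": [0,0,-0.8],"spin": 0},
    {"jaw": 6,"linear": [0,0,-1.6],"spin": 0},
    {"jaw": 6,"linear": [0,0,-2.4],"spin": 0},
    {"jaw": 6,"linear": [0,0,-3.2],"spin": 0},
    {"jaw": 6,"linear": [0,0,-4],"spin": 0},
    {"jaw": 6,"linear": [0,0,-5],"spin": 0},
    {"jaw": 6,"linear": [0,0,-6],"spin": 0},
    {"jaw": 6,"linear": [0,0,-7],"spin": 0},
    {"jaw": 6,"linear": [0,0,-8],"spin": 0},
    {"jaw": 6,"linear": [0,0,-9],"spin": 0}
  ]
}}

```text
t: 10.3
tcp_pos: [0.6136, -0.043, 0.024]
orientation: [1.184, 1.225, -1.191]
ft_force: [1.1, -3.6, 0.6]
finger_gap: 0.0602
```

```bash
cat > slab.py <<'E'
from h import *
import sys
d=get_image('top'); w=cloud(d); z=w[...,2]; im=d["img"].astype(int)
m=(z>.0265)&(z<.036)&(im.min(-1)>120)&(im.max(-1)-im.min(-1)<40)&(w[...,0]>.5)&(w[...,0]<.72)&(w[...,1]<.42)&(w[...,1]>-.25)
print(rect(m,w)); crop(d,80,100,350,260,2.9,sys.argv[1]); go([.605,.19,.0235],1.75)
E
python3 slab.py s1
```

```text
((629.9445190429688, 45.570499420166016), (11.925423622131348, 23.692710876464844), 88.9710693359375, 32)
t 10.35 lin [  0.03  -0.15 -23.2 ] spin (np.float64(-0.000459984982951035), np.float64(3.141132668606842)) jawyaw 1.7 down [-0.004 -0.001 -1.   ] q6 -0.1 gap 0.06014016471890654
```

View pics/s1.png

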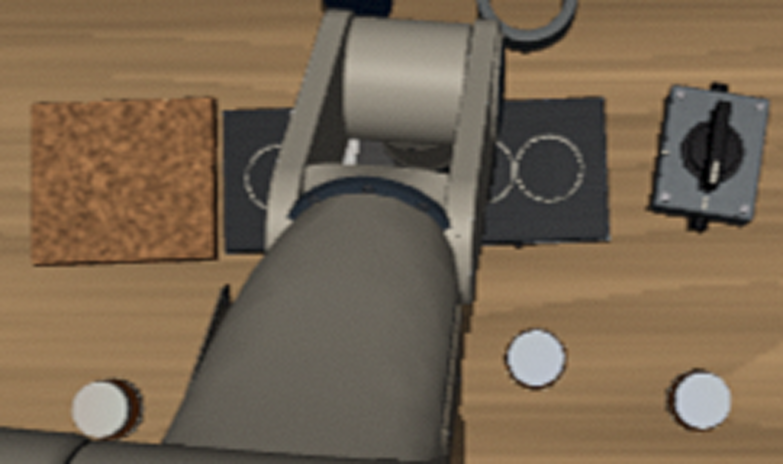

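```bash
cat > slabw.py <<'E'
from h import *
import sys
d=get_image('wrist'); w=cloud(d); z=w[...,2]; im=d["img"].astype(int)
print(z[100:180:20,260].round(3), w[100,260])
m=(z>.0265)&(z<.038)&(w[...,0]>.5)&(w[...,0]<.72)&(np.mgrid[0:384,0:512][0]<250)
print(rect(m,w)); cv2.imwrite(f'pics/{sys.argv[1]}.png',d["img"][:,:,::-1])
E
python3 slabw.py w4
```

```text
[0.032 0.032 0.032 0.033] [0.61015116 0.04162272 0.03226443]
((621.85693359375, 21.317943572998047), (104.57662963867188, 137.27835083007812), 1.5425794124603271, 41185)
```

View pics/w4.png

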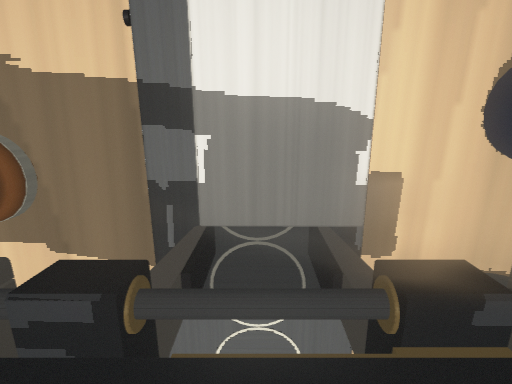

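Request:
{"name": "arm_command", "arguments": {
  "motion": [
    {"jaw": 6,"linear": [0,-0.05,-0.8],"spin": 0},
    {"jaw": 6,"linear": [0,-0.1,-1.8],"spin": 0},
    {"jaw": 6,"linear": [0,-0.15,-2.8],"spin": 0},
    {"jaw": 6,"linear": [0,-0.2,-3.8],"spin": 0},
    {"jaw": 6,"linear": [0,-0.25,-4.8],"spin": 0},
    {"jaw": 6,"linear": [0,-0.3,-5.8],"spin": 0},
    {"jaw": 6,"linear": [0,-0.35,-6.8],"spin": 0},
    {"jaw": 6,"linear": [0,-0.4,-7.8],"spin": 0},
    {"jaw": 6,"linear": [0,-0.45,-8.8],"spin": 0},
    {"jaw": 6,"linear": [0,-0.5,-9.8],"spin": 0}
  ]
}}

```text
t: 11.65
tcp_pos: [0.6054, 0.0561, 0.0239]
orientation: [1.184, 1.226, -1.19]
ft_force: [0.9, -3.7, 2.1]
finger_gap: 0.06
```

```bash
python3 slabw.py w5; python3 -c "
from h import *
go([.6,.193,.0225],1.75)"
```

```text
[0.033 0.032 0.033 0.032] [0.602042   0.13956101 0.03290863]
((613.4521484375, 119.40662384033203), (104.88472747802734, 137.2016143798828), 1.7698168754577637, 41241)
t 11.7 lin [  0.14  -0.11 -13.58] spin (np.float64(7.86892173279036e-05), np.float64(-3.141513964372465)) jawyaw 1.8 down [-0.004 -0.    -1.   ] q6 0.06 gap 0.05953313179298486
```

View pics/w5.png

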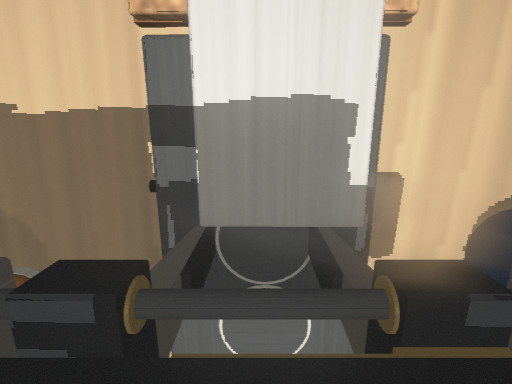

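Request:
{"name": "arm_command", "arguments": {
  "motion": [
    {"jaw": 6,"linear": [0,-0.05,-1.2],"spin": 0},
    {"jaw": 6,"linear": [0,-0.1,-2.6],"spin": 0},
    {"jaw": 6,"linear": [0,-0.15,-4],"spin": 0},
    {"jaw": 6,"linear": [0,-0.2,-5.4],"spin": 0},
    {"jaw": 6,"linear": [0,-0.25,-6.8],"spin": 0},
    {"jaw": 6,"linear": [0,-0.3,-8.2],"spin": 0},
    {"jaw": 6,"linear": [0,-0.35,-9.6],"spin": 0},
    {"jaw": 6,"linear": [0.1,-0.4,-11],"spin": 0},
    {"jaw": 6,"linear": [0.1,-0.45,-12],"spin": 0},
    {"jaw": 6,"linear": [0.1,-0.45,-12.7],"spin": 0}
  ]
}}

```text
t: 12.95
tcp_pos: [0.5967, 0.1846, 0.0229]
orientation: [1.184, 1.227, -1.19]
ft_force: [0.9, -4.6, 4.5]
finger_gap: 0.0601
```

```bash
python3 slabw.py w6; python3 slab.py s2
```

```text
[0.031 0.029 0.031 0.03 ] [0.59331005 0.26816406 0.03071113]
((604.8585205078125, 248.27374267578125), (104.89530944824219, 137.04638671875), 1.6806931495666504, 40938)
((604.7196044921875, 89.48587036132812), (43.38379669189453, 480.6356201171875), 4.108628749847412, 39)
t 13.05 lin [-0.08  0.85 -0.47] spin (np.float64(0.0004574511126948507), np.float64(-3.1411352024770984)) jawyaw 1.8 down [-0.004  0.    -1.   ] q6 0.26 gap 0.06026484434940862
```

View pics/s2.png

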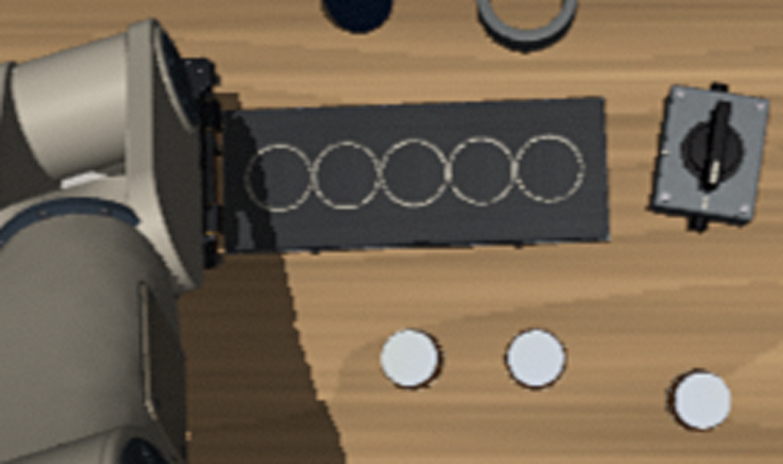

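View pics/w6.png

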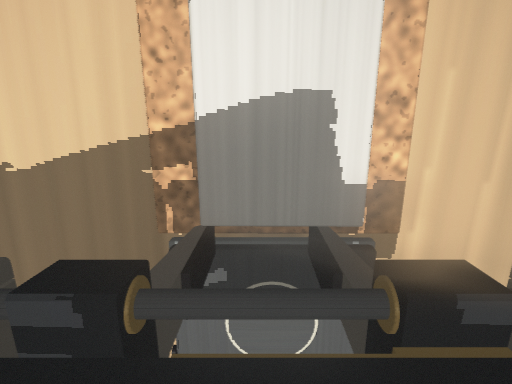

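Request:
{"name": "arm_command", "arguments": {
  "motion": [
    {"jaw": 6,"linear": [0,0,1.5],"spin": 0},
    {"jaw": 6,"linear": [0,0,3],"spin": 0},
    {"jaw": 6,"linear": [-4,0,4],"spin": 0},
    {"jaw": 6,"linear": [-9,0,6],"spin": 0},
    {"jaw": 7,"linear": [-10,-2,10],"spin": 0},
    {"jaw": 8,"linear": [-10,-5,15],"spin": 0},
    {"jaw": 9.1,"linear": [-10,-8,20],"spin": 0},
    {"jaw": 9.1,"linear": [-10,-11,25],"spin": 0},
    {"jaw": 9.1,"linear": [-10,-14,29],"spin": 0},
    {"jaw": 9.1,"linear": [-10,-17,31],"spin": 0}
  ]
}}

```text
t: 14.3
tcp_pos: [0.4352, -0.1325, 0.1234]
orientation: [1.187, 1.226, -1.191]
ft_force: [-0.5, 0.1, 0.1]
finger_gap: 0.0911
```

```bash
python3 slab.py s3; python3 -c "
from h import *
go([.4287,-.131,.10],1.75)"
```

```text
((607.1826171875, 263.94097900390625), (98.70205688476562, 137.86453247070312), 1.206905484199524, 1531)
t 14.35 lin [  9.81  18.37 -31.79] spin (np.float64(-0.001620528189879748), np.float64(3.1399721253999133)) jawyaw 1.7 down [-0.008  0.    -1.   ] q6 -0.33 gap 0.09104380194117535
t 14.35 lin [ 2.29 -0.24 -0.21] spin (np.float64(-0.001620528189879748), np.float64(3.1399721253999133)) jawyaw 1.7 down [-0.008  0.    -1.   ] q6 -0.33 gap 0.09104380194117535
```

View pics/s3.png

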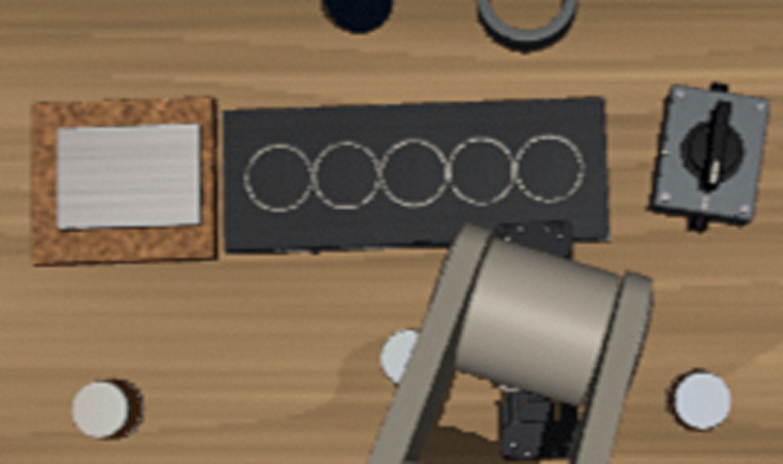

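The slab lies on the mat within about 6–9 mm of its centre and about 1° out of square. The handle is still off. The rings are now all visible in the crop at (279,178), (346,176), (414,174), (480,171) and (550,169), so I'll refine their positions and grasp the first jar at (264,223) in the full picture.

```bash
cat >> h.py <<'E'
def jars(d=None,name=None):
    d=d or get_image('top'); w=cloud(d); z=w[...,2]; im=d["img"].astype(int)
    m=(z>.040)&(z<.075)&(im.min(-1)>110)&(im.max(-1)-im.min(-1)<45)&(w[...,0]>.2)&(w[...,0]<.72)&(w[...,1]>-.37)&(w[...,1]<.5)
    n,l,st,c=cv2.connectedComponentsWithStats(m.astype(np.uint8))
    for i in range(1,n):
        if st[i,4]>120: p=w[l==i]; print("jar",p.mean(0).round(4),cv2.minEnclosingCircle((p[:,:2]*1000).astype(np.float32)),st[i,4],c[i].round(0))
    if name: crop(d,80,100,350,260,2.9,name)
E
python3 - <<'E'
from h import *
d=get_image('top')
P=np.array([atz(d,80+u/2.9-.33,100+v/2.9-.33,.02)[:2] for u,v in [(550,169),(480.5,171.3),(414,173.8),(346,175.8),(279,178)]]); print(P.round(4))
k=np.array([-2,-1,0,1,2])*.066; c=P.mean(0); b=(k[:,None]*(P-c)).sum(0)/(k**2).sum(); print(c,b,np.degrees(np.arctan2(-b[0],b[1]))); b/=np.linalg.norm(b)
print((c+k[:,None]*b).round(4))
jars(d)
go([.4287,-.131,.011],1.75)
E
```

```text
[[ 0.6135 -0.1467]
 [ 0.6116 -0.0788]
 [ 0.6094 -0.0137]
 [ 0.6077  0.0529]
 [ 0.6059  0.1186]]
[ 0.60960542 -0.01353994] [-0.02900907  1.00357642] 1.6557132962075058
[[ 0.6134 -0.1455]
 [ 0.6115 -0.0795]
 [ 0.6096 -0.0135]
 [ 0.6077  0.0524]
 [ 0.6058  0.1184]]
jar [ 0.584  -0.2775  0.0502] ((591.2981567382812, -287.6945495605469), 40.29829025268555) 130 [317. 166.]
jar [ 0.4329 -0.0016  0.0463] ((430.42315673828125, -7.449516296386719), 25.730318069458008) 157 [217. 222.]
jar [ 0.3884 -0.288   0.0465] ((388.61358642578125, -288.03106689453125), 26.075624465942383) 280 [322. 238.]
jar [0.381  0.2815 0.0463] ((381.160400390625, 282.3342590332031), 26.778791427612305) 283 [114. 241.]
t 14.4 lin [11.21 -0.38 -0.11] spin (np.float64(-0.003278822575137508), np.float64(3.138313831014656)) jawyaw 1.6 down [-0.007  0.001 -1.   ] q6 -0.32 gap 0.09099543849077574
```

Request:
{"name": "arm_command", "arguments": {
  "motion": [
    {"jaw": 9.1,"linear": [0,-0.4,-0.1],"spin": 0},
    {"jaw": 9.1,"linear": [3,-0.4,-0.1],"spin": 0},
    {"jaw": 9.1,"linear": [7,-0.4,-0.1],"spin": 0},
    {"jaw": 9.1,"linear": [10,-0.4,-0.1],"spin": 0},
    {"jaw": 9.1,"linear": [11.2,-0.4,-0.1],"spin": 0},
    {"jaw": 9.1,"linear": [11.2,-0.4,-0.1],"spin": 0},
    {"jaw": 7,"linear": [11.2,-0.4,-0.1],"spin": 0},
    {"jaw": 5,"linear": [11.2,-0.4,-0.1],"spin": 0},
    {"jaw": 5,"linear": [11.2,-0.4,-0.1],"spin": 0},
    {"jaw": 5,"linear": [11.2,-0.4,-0.1],"spin": 0}
  ]
}}

```text
t: 15.65
tcp_pos: [0.4288, -0.1313, 0.0116]
orientation: [1.187, 1.227, -1.193]
ft_force: [-1.2, 0.6, 7.0]
finger_gap: 0.0575
```

```bash
python3 -c "
from h import *
go([.6136,-.149,.10],1.7)
d=get_image('wrist');cv2.imwrite('pics/w7.png',d['img'][:,:,::-1])"
```

```text
t 15.65 lin [-8.95 18.37  2.27] spin (np.float64(-0.0023993894963835073), np.float64(3.1391932640934095)) jawyaw 1.6 down [-0.006  0.    -1.   ] q6 -0.32 gap 0.05749895368165351
```

View pics/w7.png

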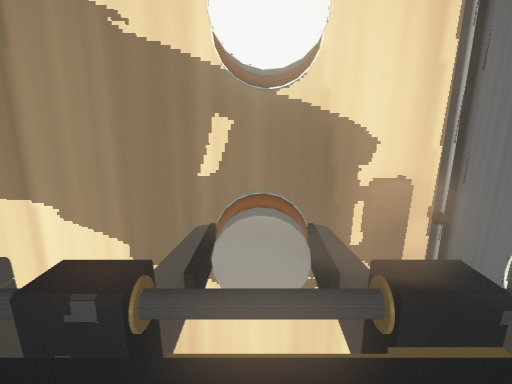

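Request:
{"name": "arm_command", "arguments": {
  "motion": [
    {"jaw": 5,"linear": [0,0,0],"spin": 0},
    {"jaw": 5,"linear": [0,0,0],"spin": 0},
    {"jaw": 5,"linear": [-0.5,0,0],"spin": 0},
    {"jaw": 5,"linear": [-1.5,0,0],"spin": 0},
    {"jaw": 5,"linear": [-3,0,0],"spin": 0},
    {"jaw": 5,"linear": [-5,0,0],"spin": 0},
    {"jaw": 5,"linear": [-7,0,0],"spin": 0},
    {"jaw": 5,"linear": [-9,0,0],"spin": 0},
    {"jaw": 5,"linear": [-9,0,0],"spin": 0},
    {"jaw": 5,"linear": [-9,0,0],"spin": 0}
  ]
}}

```text
t: 16.95
tcp_pos: [0.4291, -0.1312, 0.1015]
orientation: [1.187, 1.227, -1.193]
ft_force: [-0.4, 0.3, -1.9]
finger_gap: 0.0578
```

```bash
python3 - <<'E'
from h import *
go([.6136,-.149,.10],1.7)
d=get_image('wrist');cv2.imwrite('pics/w8.png',d['img'][:,:,::-1])
w=cloud(d); im=d["img"]
d=get_image('side'); crop(d,160,110,340,290,3.2,"sd8")
E
```

```text
t 16.95 lin [ 0.05 18.39  2.28] spin (np.float64(-0.0023297092475474453), np.float64(3.1392629443422457)) jawyaw 1.6 down [-0.006  0.    -1.   ] q6 -0.33 gap 0.057836752805694794
```

View pics/sd8.png

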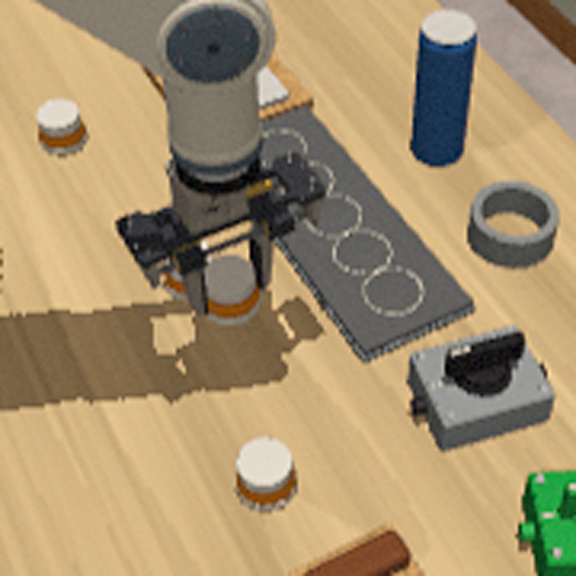

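View pics/w8.png

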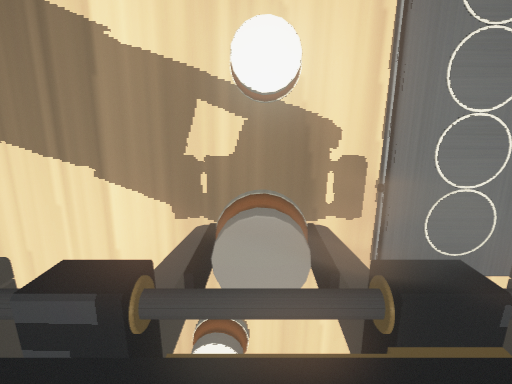

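Request:
{"name": "arm_command", "arguments": {
  "motion": [
    {"jaw": 5,"linear": [0,4,0.5],"spin": 0},
    {"jaw": 5,"linear": [0,8,1],"spin": 0},
    {"jaw": 5,"linear": [0,12,1.5],"spin": 0},
    {"jaw": 5,"linear": [0,15.5,2],"spin": 0},
    {"jaw": 5,"linear": [0,17.5,2.3],"spin": 0},
    {"jaw": 5,"linear": [0,18.4,2.3],"spin": 0},
    {"jaw": 5,"linear": [0,18.4,2.3],"spin": 0},
    {"jaw": 5,"linear": [2,18.4,2.3],"spin": 0},
    {"jaw": 5,"linear": [4,18.4,2.3],"spin": 0},
    {"jaw": 5,"linear": [5,18.4,2.3],"spin": 0}
  ]
}}

```text
t: 18.3
tcp_pos: [0.6113, -0.1487, 0.0474]
orientation: [1.186, 1.23, -1.196]
ft_force: [0.2, -0.2, -2.3]
finger_gap: 0.0574
```

```bash
python3 - <<'E'
from h import *
go([.6136,-.149,.0325],1.7)
d=get_image('wrist');cv2.imwrite('pics/w9.png',d['img'][:,:,::-1])
E
```

```text
t 18.3 lin [1.48 0.25 0.03] spin (np.float64(-0.002501084289956242), np.float64(3.139091569299837)) jawyaw 1.6 down [-0.01   0.002 -1.   ] q6 -0.27 gap 0.057383431995862856
```

View pics/w9.png

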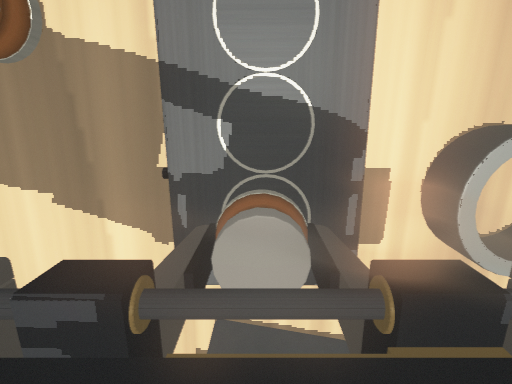

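Request:
{"name": "arm_command", "arguments": {
  "motion": [
    {"jaw": 5,"linear": [0.8,0.2,0],"spin": 0},
    {"jaw": 5,"linear": [1.3,0.2,0],"spin": 0},
    {"jaw": 5,"linear": [1.5,0.2,0],"spin": 0},
    {"jaw": 5,"linear": [1.5,0.2,0],"spin": 0},
    {"jaw": 6.5,"linear": [1.5,0.2,0],"spin": 0},
    {"jaw": 9.1,"linear": [1.5,0.2,0],"spin": 0},
    {"jaw": 9.1,"linear": [1.5,0.2,0],"spin": 0},
    {"jaw": 9.1,"linear": [0,0.2,0],"spin": 0},
    {"jaw": 9.1,"linear": [-4,0.2,0],"spin": 0},
    {"jaw": 9.1,"linear": [-7,0.2,0],"spin": 0}
  ]
}}

```text
t: 19.6
tcp_pos: [0.6144, -0.1489, 0.1191]
orientation: [1.186, 1.23, -1.195]
ft_force: [0.8, -0.3, -0.2]
finger_gap: 0.0909
```

```bash
python3 - <<'E'
from h import *
go([.3884,-.2878,.11],1.7)
d=get_image('wrist');cv2.imwrite('pics/w10.png',d['img'][:,:,::-1])
E
```

```text
t 19.6 lin [  1.1  -22.96  13.28] spin (np.float64(-0.0025261015194205953), np.float64(3.1390665520703727)) jawyaw 1.6 down [-0.009  0.001 -1.   ] q6 -0.27 gap 0.09090108558692907
```

View pics/w10.png

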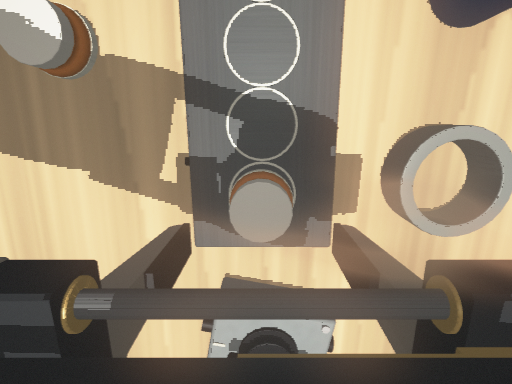

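Request:
{"name": "arm_command", "arguments": {
  "motion": [
    {"jaw": 9.1,"linear": [0,-5,2],"spin": 0},
    {"jaw": 9.1,"linear": [0,-10,5],"spin": 0},
    {"jaw": 9.1,"linear": [0,-15,8.5],"spin": 0},
    {"jaw": 9.1,"linear": [0,-20,12],"spin": 0},
    {"jaw": 9.1,"linear": [0,-23,13.3],"spin": 0},
    {"jaw": 9.1,"linear": [0,-23,13.3],"spin": 0},
    {"jaw": 9.1,"linear": [1,-23,13.3],"spin": 0},
    {"jaw": 9.1,"linear": [3,-23,13.3],"spin": 0},
    {"jaw": 9.1,"linear": [3,-23,13.3],"spin": 0},
    {"jaw": 9.1,"linear": [3,-23,13.3],"spin": 0}
  ]
}}

```text
t: 20.9
tcp_pos: [0.3908, -0.2883, 0.0941]
orientation: [1.187, 1.226, -1.191]
ft_force: [-0.5, 0.8, 1.0]
finger_gap: 0.0905
```

```bash
python3 - <<'E'
from h import *
go([.3884,-.2878,.0115],1.7)
jars(name='t11')
d=get_image('wrist');cv2.imwrite('pics/w11.png',d['img'][:,:,::-1])
E
```

```text
t 20.9 lin [ 8.26 -0.21 -0.05] spin (np.float64(-0.0014559280803189399), np.float64(3.1401367255094743)) jawyaw 1.6 down [-0.004  0.    -1.   ] q6 -0.66 gap 0.09047194692388648
jar [ 0.6033 -0.2963  0.0506] ((617.3416748046875, -299.8236999511719), 63.655094146728516) 515 [324. 159.]
jar [ 0.613  -0.149   0.0661] ((613.4672241210938, -149.57376098632812), 26.614416122436523) 283 [270. 155.]
jar [ 0.429  -0.0108  0.0465] ((428.6201171875, -10.992837905883789), 26.137752532958984) 283 [220. 223.]
jar [0.381  0.2813 0.0464] ((382.1396484375, 282.0754089355469), 27.024616241455078) 286 [114. 241.]
```

View pics/w11.png

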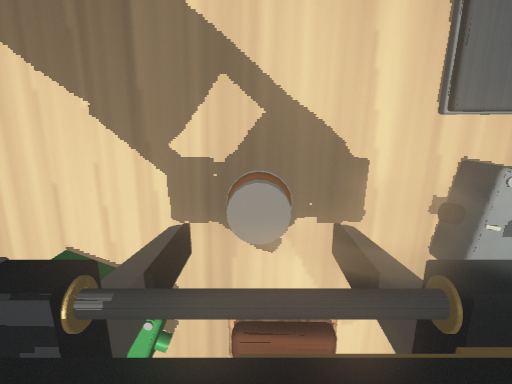

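View pics/t11.png

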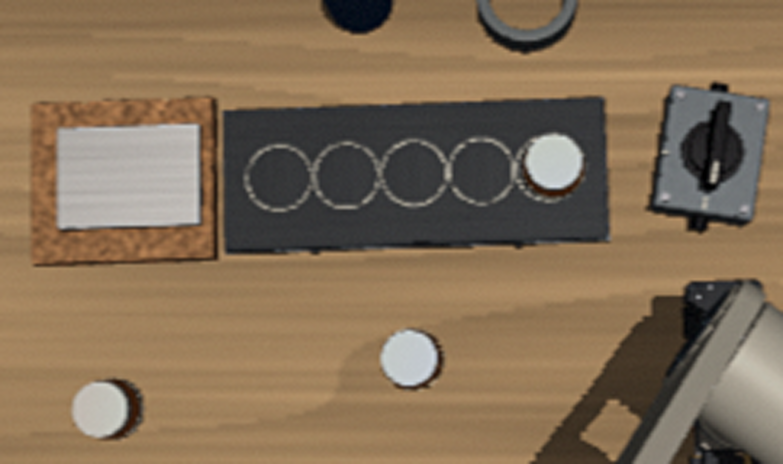

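Jar 1 stands on the end ring, measured at (0.613, -0.149), which is 3 mm off as planned. The jar at wrist (260,205) is centred between the fingers, so I'll grasp it.

Request:
{"name": "arm_command", "arguments": {
  "motion": [
    {"jaw": 9.1,"linear": [3,-0.2,0],"spin": 0},
    {"jaw": 9.1,"linear": [6,-0.2,0],"spin": 0},
    {"jaw": 9.1,"linear": [8,-0.2,0],"spin": 0},
    {"jaw": 9.1,"linear": [8.2,-0.2,0],"spin": 0},
    {"jaw": 7,"linear": [8.2,-0.2,0],"spin": 0},
    {"jaw": 5,"linear": [8.2,-0.2,0],"spin": 0},
    {"jaw": 5,"linear": [8.2,-0.2,0],"spin": 0},
    {"jaw": 5,"linear": [8.2,-0.2,0],"spin": 0},
    {"jaw": 5,"linear": [8.2,-0.2,0],"spin": 0},
    {"jaw": 5,"linear": [8.2,-0.2,0],"spin": 0}
  ]
}}

```text
t: 22.25
tcp_pos: [0.3888, -0.2889, 0.013]
orientation: [1.187, 1.224, -1.191]
ft_force: [-0.8, 0.8, 6.5]
finger_gap: 0.0572
```

Request:
{"name": "arm_command", "arguments": {
  "motion": [
    {"jaw": 5,"linear": [-0.5,0,0],"spin": 0},
    {"jaw": 5,"linear": [-1.5,0,0],"spin": 0},
    {"jaw": 5,"linear": [-4,0,0],"spin": 0},
    {"jaw": 5,"linear": [-7,0,0],"spin": 0},
    {"jaw": 5,"linear": [-10,0,0],"spin": 0},
    {"jaw": 5,"linear": [-12,0,0],"spin": 0},
    {"jaw": 5,"linear": [-12.5,4,-4],"spin": 0},
    {"jaw": 5,"linear": [-12.5,8,-8],"spin": 0},
    {"jaw": 5,"linear": [-12.5,12,-11],"spin": 0},
    {"jaw": 5,"linear": [-12.5,16,-15],"spin": 0}
  ]
}}

```text
t: 23.5
tcp_pos: [0.5461, -0.1334, 0.1381]
orientation: [1.187, 1.223, -1.191]
ft_force: [0.8, -1.6, -0.3]
finger_gap: 0.0573
```

```bash
python3 - <<'E'
from h import *
go([.6120,-.081,.10],1.7)
E
```

```text
t 23.5 lin [ 3.79  6.74 -5.06] spin (np.float64(-0.0022576629937299517), np.float64(3.1393349905960637)) jawyaw 1.6 down [-0.002 -0.001 -1.   ] q6 -0.27 gap 0.0572780857620864
```

Request:
{"name": "arm_command", "arguments": {
  "motion": [
    {"jaw": 5,"linear": [0,4,-3],"spin": 0},
    {"jaw": 5,"linear": [0,6.7,-5],"spin": 0},
    {"jaw": 5,"linear": [0,6.7,-5],"spin": 0},
    {"jaw": 5,"linear": [2,6.7,-5],"spin": 0},
    {"jaw": 5,"linear": [4,6.7,-5],"spin": 0},
    {"jaw": 5,"linear": [5.5,6.7,-5],"spin": 0},
    {"jaw": 5,"linear": [6,6.7,-5],"spin": 0},
    {"jaw": 5,"linear": [6,6.7,-5],"spin": 0},
    {"jaw": 5,"linear": [6,6.7,-5],"spin": 0},
    {"jaw": 5,"linear": [6,6.7,-5],"spin": 0}
  ]
}}

```text
t: 24.75
tcp_pos: [0.612, -0.0817, 0.0785]
orientation: [1.187, 1.222, -1.191]
ft_force: [-0.5, -0.5, -1.0]
finger_gap: 0.0573
```

```bash
python3 - <<'E'
from h import *
go([.6120,-.082,.0335],1.7)
d=get_image('wrist');cv2.imwrite('pics/w12.png',d['img'][:,:,::-1])
E
```

```text
t 24.75 lin [4.5  0.01 0.02] spin (np.float64(-0.002194717303717628), np.float64(3.1393979362860756)) jawyaw 1.6 down [-0.001 -0.001 -1.   ] q6 -0.16 gap 0.05733254427764565
```

View pics/w12.png

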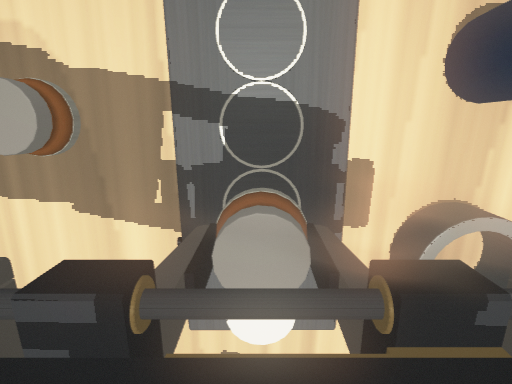

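Request:
{"name": "arm_command", "arguments": {
  "motion": [
    {"jaw": 5,"linear": [2,0,0],"spin": 0},
    {"jaw": 5,"linear": [3.5,0,0],"spin": 0},
    {"jaw": 5,"linear": [4.3,0,0],"spin": 0},
    {"jaw": 5,"linear": [4.5,0,0],"spin": 0},
    {"jaw": 5,"linear": [4.5,0,0],"spin": 0},
    {"jaw": 6.5,"linear": [4.5,0,0],"spin": 0},
    {"jaw": 9.1,"linear": [4.5,0,0],"spin": 0},
    {"jaw": 9.1,"linear": [4.5,0,0],"spin": 0},
    {"jaw": 9.1,"linear": [2,0,0],"spin": 0},
    {"jaw": 9.1,"linear": [-3,0,0],"spin": 0}
  ]
}}

```text
t: 26.05
tcp_pos: [0.6104, -0.0814, 0.1074]
orientation: [1.186, 1.226, -1.193]
ft_force: [1.2, 0.3, 0.0]
finger_gap: 0.0908
```

```bash
python3 - <<'E'
from h import *
go([.4289,-.0108,.10],1.7)
E
```

```text
t 26.05 lin [  0.83 -17.95  -7.56] spin (np.float64(-0.002138748530441187), np.float64(3.139453905059352)) jawyaw 1.6 down [-0.005 -0.001 -1.   ] q6 -0.16 gap 0.0908396744262291
```

Request:
{"name": "arm_command", "arguments": {
  "motion": [
    {"jaw": 9.1,"linear": [-1,0,0],"spin": 0},
    {"jaw": 9.1,"linear": [-1,-5,-2],"spin": 0},
    {"jaw": 9.1,"linear": [-1,-10,-4],"spin": 0},
    {"jaw": 9.1,"linear": [-1,-15,-6.5],"spin": 0},
    {"jaw": 9.1,"linear": [0,-18,-7.6],"spin": 0},
    {"jaw": 9.1,"linear": [0.8,-18,-7.6],"spin": 0},
    {"jaw": 9.1,"linear": [0.8,-18,-7.6],"spin": 0},
    {"jaw": 9.1,"linear": [0.8,-18,-7.6],"spin": 0},
    {"jaw": 9.1,"linear": [0.8,-18,-7.6],"spin": 0},
    {"jaw": 9.1,"linear": [0.8,-18,-7.6],"spin": 0}
  ]
}}

```text
t: 27.3
tcp_pos: [0.4288, -0.0106, 0.1003]
orientation: [1.186, 1.225, -1.193]
ft_force: [-0.5, -0.6, 0.3]
finger_gap: 0.091
```

```bash
python3 - <<'E'
from h import *
go([.4289,-.0108,.0115],1.7)
jars(name='t13')
d=get_image('wrist');cv2.imwrite('pics/w13.png',d['img'][:,:,::-1])
E
```

```text
t 27.3 lin [8.88 0.06 0.02] spin (np.float64(-0.0024560950383741243), np.float64(3.139136558551419)) jawyaw 1.6 down [-0.005 -0.001 -1.   ] q6 -0.05 gap 0.09103561345078494
jar [ 0.6113 -0.0816  0.066 ] ((612.24462890625, -81.31369018554688), 26.763301849365234) 286 [246. 156.]
jar [ 0.6129 -0.1491  0.0661] ((613.2623901367188, -148.8089141845703), 26.33542251586914) 285 [270. 155.]
jar [0.3811 0.2818 0.0463] ((381.9020080566406, 281.7445373535156), 26.449073791503906) 284 [114. 241.]
```

View pics/w13.png

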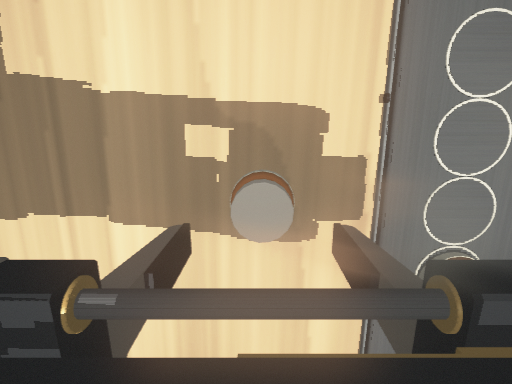

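View pics/t13.png

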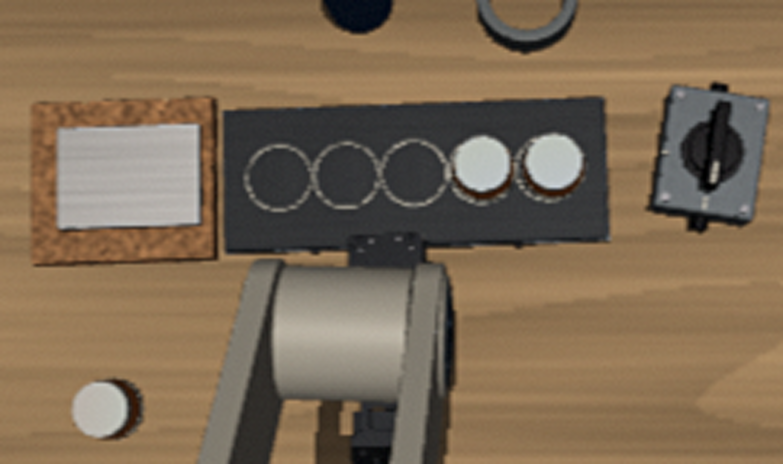

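Jar 2 is on its ring at (0.612, -0.081), and the third jar sits between the fingers at wrist (262,207).

Request:
{"name": "arm_command", "arguments": {
  "motion": [
    {"jaw": 9.1,"linear": [3,0,0],"spin": 0},
    {"jaw": 9.1,"linear": [6.5,0,0],"spin": 0},
    {"jaw": 9.1,"linear": [8.5,0,0],"spin": 0},
    {"jaw": 9.1,"linear": [8.8,0,0],"spin": 0},
    {"jaw": 7,"linear": [8.8,0,0],"spin": 0},
    {"jaw": 5,"linear": [8.8,0,0],"spin": 0},
    {"jaw": 5,"linear": [8.8,0,0],"spin": 0},
    {"jaw": 5,"linear": [8.8,0,0],"spin": 0},
    {"jaw": 5,"linear": [8.8,0,0],"spin": 0},
    {"jaw": 5,"linear": [8.8,0,0],"spin": 0}
  ]
}}

```text
t: 28.65
tcp_pos: [0.4286, -0.0106, 0.0128]
orientation: [1.186, 1.225, -1.193]
ft_force: [-1.1, 0.8, 7.3]
finger_gap: 0.0572
```

Request:
{"name": "arm_command", "arguments": {
  "motion": [
    {"jaw": 5,"linear": [-0.5,0,0],"spin": 0},
    {"jaw": 5,"linear": [-1.5,0,0],"spin": 0},
    {"jaw": 5,"linear": [-4,0,0],"spin": 0},
    {"jaw": 5,"linear": [-7,0,0],"spin": 0},
    {"jaw": 5,"linear": [-9,0,0],"spin": 0},
    {"jaw": 5,"linear": [-10,4,0],"spin": 0},
    {"jaw": 5,"linear": [-10,8,0.2],"spin": 0},
    {"jaw": 5,"linear": [-10,12,0.5],"spin": 0},
    {"jaw": 5,"linear": [-10,16,0.6],"spin": 0},
    {"jaw": 5,"linear": [-10,18,0.6],"spin": 0}
  ]
}}

```text
t: 29.9
tcp_pos: [0.6109, -0.0116, 0.1125]
orientation: [1.187, 1.224, -1.192]
ft_force: [-0.2, 0.6, -2.0]
finger_gap: 0.0576
```

```bash
python3 - <<'E'
from h import *
go([.6097,-.0125,.035],1.7)
E
```

```text
t 29.9 lin [ 7.75 -0.1   0.08] spin (np.float64(-0.002405888045937772), np.float64(3.1391867655438555)) jawyaw 1.6 down [-0.003 -0.001 -1.   ] q6 -0.05 gap 0.05763394477250613
```

Request:
{"name": "arm_command", "arguments": {
  "motion": [
    {"jaw": 5,"linear": [0,-0.1,0.1],"spin": 0},
    {"jaw": 5,"linear": [2.5,-0.1,0.1],"spin": 0},
    {"jaw": 5,"linear": [5,-0.1,0.1],"spin": 0},
    {"jaw": 5,"linear": [7,-0.1,0.1],"spin": 0},
    {"jaw": 5,"linear": [7.8,-0.1,0.1],"spin": 0},
    {"jaw": 5,"linear": [7.8,-0.1,0.1],"spin": 0},
    {"jaw": 6.5,"linear": [7.8,-0.1,0.1],"spin": 0},
    {"jaw": 9.1,"linear": [7.8,-0.1,0.1],"spin": 0},
    {"jaw": 9.1,"linear": [7.8,-0.1,0.1],"spin": 0},
    {"jaw": 9.1,"linear": [5,-0.1,0.1],"spin": 0}
  ]
}}

```text
t: 31.15
tcp_pos: [0.6083, -0.0127, 0.0613]
orientation: [1.185, 1.227, -1.195]
ft_force: [0.2, 0.3, -0.5]
finger_gap: 0.0907
```

```bash
python3 - <<'E'
from h import *
go([.3811,.2816,.12],1.7)
E
```

```text
t 31.15 lin [ -5.73 -21.95 -30.03] spin (np.float64(-0.0024050164226383556), np.float64(3.139187637167155)) jawyaw 1.6 down [-0.007 -0.001 -1.   ] q6 -0.05 gap 0.09067115555740103
```

Request:
{"name": "arm_command", "arguments": {
  "motion": [
    {"jaw": 9.1,"linear": [-5,0,0],"spin": 0},
    {"jaw": 9.1,"linear": [-6,-3,-3],"spin": 0},
    {"jaw": 9.1,"linear": [-6,-7,-7],"spin": 0},
    {"jaw": 9.1,"linear": [-6,-11,-11],"spin": 0},
    {"jaw": 9.1,"linear": [-6,-14,-15],"spin": 0},
    {"jaw": 9.1,"linear": [-6,-17,-19],"spin": 0},
    {"jaw": 9.1,"linear": [-6,-20,-23],"spin": 0},
    {"jaw": 9.1,"linear": [-6,-22,-27],"spin": 0},
    {"jaw": 9.1,"linear": [-6,-22,-30],"spin": 0},
    {"jaw": 9.1,"linear": [-6,-22,-30],"spin": 0}
  ]
}}

```text
t: 32.4
tcp_pos: [0.3807, 0.283, 0.1232]
orientation: [1.185, 1.228, -1.191]
ft_force: [0.4, -0.0, 0.5]
finger_gap: 0.0911
```

```bash
python3 - <<'E'
from h import *
go([.3811,.2816,.0115],1.7)
jars(name='t14')
d=get_image('wrist');cv2.imwrite('pics/w14.png',d['img'][:,:,::-1])
E
```

```text
t 32.4 lin [11.17  0.1   0.15] spin (np.float64(0.00032999087480882337), np.float64(-3.1412626627149844)) jawyaw 1.7 down [-0.006  0.    -1.   ] q6 0.6 gap 0.09113618832541584
jar [ 0.5954 -0.2936  0.0505] ((607.6651000976562, -296.8276672363281), 56.90873336791992) 407 [323. 162.]
jar [ 0.6113 -0.0814  0.0656] ((611.748046875, -80.97001647949219), 26.351993560791016) 286 [246. 156.]
jar [ 0.6129 -0.1491  0.0661] ((613.4454956054688, -149.63638305664062), 26.59749412536621) 285 [270. 155.]
jar [ 0.6101 -0.014   0.0662] ((611.0869750976562, -13.622090339660645), 26.601177215576172) 282 [221. 157.]
```

View pics/w14.png

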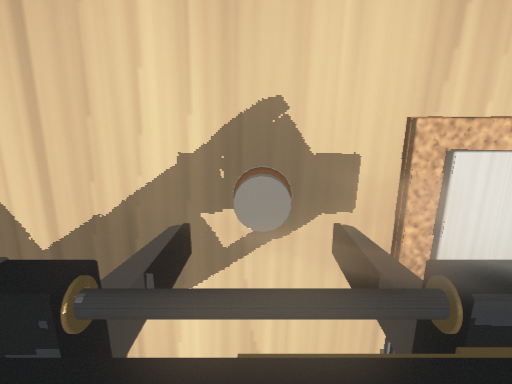

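View pics/t14.png

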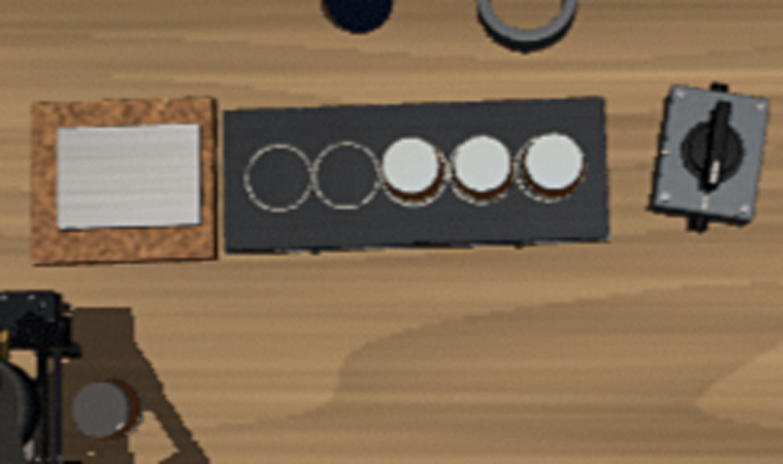

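The first three rings are filled. The last jar is between the fingers at wrist (262,200).

Request:
{"name": "arm_command", "arguments": {
  "motion": [
    {"jaw": 9.1,"linear": [3,0.1,0.1],"spin": 0},
    {"jaw": 9.1,"linear": [7,0.1,0.1],"spin": 0},
    {"jaw": 9.1,"linear": [10,0.1,0.1],"spin": 0},
    {"jaw": 9.1,"linear": [11.1,0.1,0.1],"spin": 0},
    {"jaw": 9.1,"linear": [11.1,0.1,0.1],"spin": 0},
    {"jaw": 7,"linear": [11.1,0.1,0.1],"spin": 0},
    {"jaw": 5,"linear": [11.1,0.1,0.1],"spin": 0},
    {"jaw": 5,"linear": [11.1,0.1,0.1],"spin": 0},
    {"jaw": 5,"linear": [11.1,0.1,0.1],"spin": 0},
    {"jaw": 5,"linear": [11.1,0.1,0.1],"spin": 0}
  ]
}}

```text
t: 33.75
tcp_pos: [0.3809, 0.28, 0.0121]
orientation: [1.185, 1.227, -1.194]
ft_force: [-0.3, -0.7, 6.8]
finger_gap: 0.0576
```

Request:
{"name": "arm_command", "arguments": {
  "motion": [
    {"jaw": 5,"linear": [0,0,0],"spin": 0},
    {"jaw": 5,"linear": [-0.5,0,0],"spin": 0},
    {"jaw": 5,"linear": [-2,0,0],"spin": 0},
    {"jaw": 5,"linear": [-5,0,0],"spin": 0},
    {"jaw": 5,"linear": [-8,0,0],"spin": 0},
    {"jaw": 5,"linear": [-11,0,0],"spin": 0},
    {"jaw": 5,"linear": [-11,4,4],"spin": 0},
    {"jaw": 5,"linear": [-11,8,8],"spin": 0},
    {"jaw": 5,"linear": [-11,12,12],"spin": 0},
    {"jaw": 5,"linear": [-11,16,16],"spin": 0}
  ]
}}

```text
t: 35.0
tcp_pos: [0.5473, 0.1233, 0.1223]
orientation: [1.185, 1.226, -1.193]
ft_force: [0.3, 0.5, -1.3]
finger_gap: 0.0572
```

```bash
python3 - <<'E'
from h import *
go([.6078,.055,.10],1.7)
E
```

```text
t 35.0 lin [2.2  5.86 7.  ] spin (np.float64(-0.001493367527320698), np.float64(3.1400992860624726)) jawyaw 1.6 down [-0.006 -0.    -1.   ] q6 0.19 gap 0.057201514712582426
```

Request:
{"name": "arm_command", "arguments": {
  "motion": [
    {"jaw": 5,"linear": [0,3,4],"spin": 0},
    {"jaw": 5,"linear": [0,5.9,7.2],"spin": 0},
    {"jaw": 5,"linear": [0,5.9,7.2],"spin": 0},
    {"jaw": 5,"linear": [1,5.9,7.2],"spin": 0},
    {"jaw": 5,"linear": [3,5.9,7.2],"spin": 0},
    {"jaw": 5,"linear": [5,5.9,7.2],"spin": 0},
    {"jaw": 5,"linear": [5,5.9,7.2],"spin": 0},
    {"jaw": 5,"linear": [5,5.9,7.2],"spin": 0},
    {"jaw": 5,"linear": [5,5.9,7.2],"spin": 0},
    {"jaw": 5,"linear": [5,5.9,7.2],"spin": 0}
  ]
}}

```text
t: 36.25
tcp_pos: [0.6085, 0.053, 0.0726]
orientation: [1.186, 1.226, -1.192]
ft_force: [0.5, -0.3, -1.7]
finger_gap: 0.0577
```

```bash
python3 - <<'E'
from h import *
go([.6078,.053,.0333],1.7)
E
```

```text
t 36.25 lin [ 3.93 -0.05 -0.  ] spin (np.float64(-0.0014988888099620198), np.float64(3.1400937647798313)) jawyaw 1.6 down [-0.005 -0.    -1.   ] q6 0.06 gap 0.05767168449223951
```

Request:
{"name": "arm_command", "arguments": {
  "motion": [
    {"jaw": 5,"linear": [2,0,0],"spin": 0},
    {"jaw": 5,"linear": [3.3,0,0],"spin": 0},
    {"jaw": 5,"linear": [3.9,0,0],"spin": 0},
    {"jaw": 5,"linear": [3.9,0,0],"spin": 0},
    {"jaw": 6.5,"linear": [3.9,0,0],"spin": 0},
    {"jaw": 9.1,"linear": [3.9,0,0],"spin": 0},
    {"jaw": 9.1,"linear": [3.9,0,0],"spin": 0},
    {"jaw": 9.1,"linear": [1,0,0],"spin": 0},
    {"jaw": 9.1,"linear": [-4,0,0],"spin": 0},
    {"jaw": 9.1,"linear": [-9,0,0],"spin": 0}
  ]
}}

```text
t: 37.5
tcp_pos: [0.6086, 0.053, 0.1639]
orientation: [1.186, 1.226, -1.192]
ft_force: [0.9, 0.4, -0.4]
finger_gap: 0.091
```

```bash
python3 - <<'E'
from h import *
go([.6235,-.2985,.16],81)
E
```

```text
t 37.5 lin [ 0.4   0.5  35.18] spin (np.float64(-1.3855108474464137), np.float64(1.7560818061433796)) jawyaw 1.6 down [-0.005 -0.    -1.   ] q6 0.06 gap 0.0910457302905032
```

Request:
{"name": "arm_command", "arguments": {
  "motion": [
    {"jaw": 6,"linear": [0,0,4],"spin": 0},
    {"jaw": 6,"linear": [0,0,8.5],"spin": -0.15},
    {"jaw": 6,"linear": [0,0.1,13],"spin": -0.3},
    {"jaw": 6,"linear": [0,0.2,17.5],"spin": -0.45},
    {"jaw": 6,"linear": [0,0.3,22],"spin": -0.6},
    {"jaw": 6,"linear": [0,0.4,26.5],"spin": -0.75},
    {"jaw": 6,"linear": [0,0.5,31],"spin": -0.9},
    {"jaw": 6,"linear": [0,0.5,35.2],"spin": -1.05},
    {"jaw": 6,"linear": [0.4,0.5,35.2],"spin": -1.2},
    {"jaw": 6,"linear": [0.4,0.5,35.2],"spin": -1.38}
  ]
}}

```text
t: 38.75
tcp_pos: [0.6231, -0.2994, 0.1595]
orientation: [0.124, 1.573, -0.125]
ft_force: [1.1, -0.2, 0.0]
finger_gap: 0.0595
```

```bash
python3 - <<'E'
from h import *
jars(name='t15')
go([.623,-.2987,.065],80.5)
d=get_image('wrist');cv2.imwrite('pics/w15.png',d['img'][:,:,::-1])
E
```

```text
jar [ 0.6112 -0.0812  0.0659] ((611.825927734375, -80.74354553222656), 26.64369010925293) 281 [246. 156.]
jar [ 0.6129 -0.1491  0.0663] ((613.4300537109375, -149.03466796875), 26.264928817749023) 284 [270. 155.]
jar [0.608  0.0544 0.0663] ((608.9445190429688, 53.75341796875), 26.802528381347656) 277 [196. 157.]
jar [ 0.6101 -0.014   0.0661] ((610.2039184570312, -13.431252479553223), 27.158050537109375) 282 [221. 157.]
t 38.8 lin [9.47 0.05 0.02] spin (np.float64(0.017164362823878832), np.float64(-3.1244282907659144)) jawyaw 81.5 down [-0.005 -0.    -1.   ] q6 -1.87 gap 0.060167874530729144
```

View pics/w15.png

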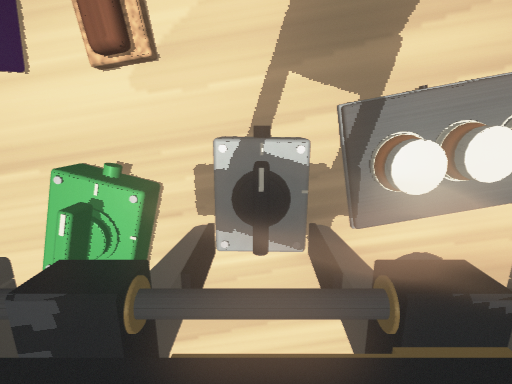

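View pics/t15.png

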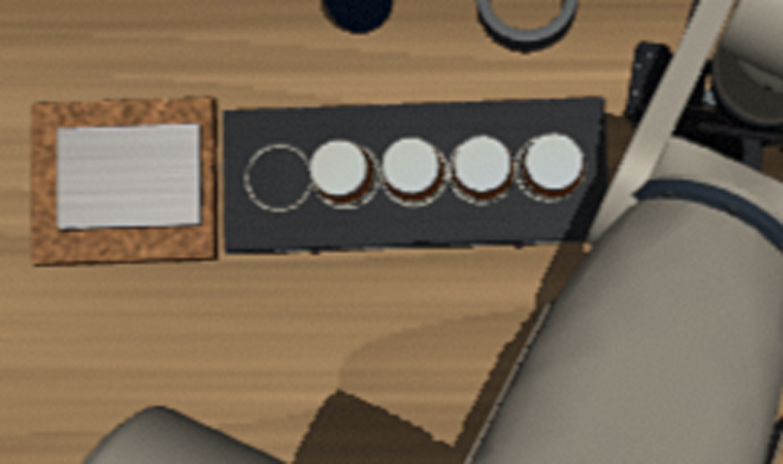

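All four jars stand within about 3 mm of their ring centres and the handle lies between the fingers. Gripping it and turning it on.

Request:
{"name": "arm_command", "arguments": {
  "motion": [
    {"jaw": 6,"linear": [4,0,0],"spin": 0},
    {"jaw": 6,"linear": [8,0,0],"spin": 0},
    {"jaw": 6,"linear": [9.4,0,0],"spin": 0},
    {"jaw": 6,"linear": [9.4,0,0],"spin": 0},
    {"jaw": 4,"linear": [9.4,0,0],"spin": 0},
    {"jaw": 2.5,"linear": [9.4,0,0],"spin": 0},
    {"jaw": 1,"linear": [9.4,0,0],"spin": 0},
    {"jaw": 1,"linear": [9.4,0,0],"spin": 0},
    {"jaw": 1,"linear": [9.4,0,0],"spin": 0},
    {"jaw": 1,"linear": [9.4,0,0],"spin": 0}
  ]
}}

```text
t: 40.1
tcp_pos: [0.6229, -0.2997, 0.0661]
orientation: [0.125, 1.572, -0.128]
ft_force: [-2.1, -4.9, 1.0]
finger_gap: 0.0139
```

Request:
{"name": "arm_command", "arguments": {
  "motion": [
    {"jaw": 1,"linear": [0,0,0],"spin": 0.15},
    {"jaw": 1,"linear": [0,0,0],"spin": 0.3},
    {"jaw": 1,"linear": [0,0,0],"spin": 0.45},
    {"jaw": 1,"linear": [0,0,0],"spin": 0.6},
    {"jaw": 1,"linear": [0,0,0],"spin": 0.75},
    {"jaw": 1,"linear": [0,0,0],"spin": 0.9},
    {"jaw": 1,"linear": [0,0,0],"spin": 1.05},
    {"jaw": 1,"linear": [0,0,0],"spin": 1.2},
    {"jaw": 1,"linear": [0,0,0],"spin": 1.35},
    {"jaw": 1,"linear": [0,0,0],"spin": 1.39}
  ]
}}

```text
t: 41.35
tcp_pos: [0.6244, -0.2986, 0.0661]
orientation: [1.196, 1.219, -1.199]
ft_force: [4.9, 3.8, -2.1]
finger_gap: 0.0141
```

Request:
{"name": "arm_command", "arguments": {
  "motion": [
    {"jaw": 1,"linear": [0,0,0],"spin": 0},
    {"jaw": 4,"linear": [0,0,0],"spin": 0},
    {"jaw": 6,"linear": [0,0,0],"spin": 0},
    {"jaw": 6,"linear": [0,0,0],"spin": 0},
    {"jaw": 6,"linear": [-2,0,0],"spin": 0},
    {"jaw": 6,"linear": [-6,0,0],"spin": 0},
    {"jaw": 6,"linear": [-10,0,0],"spin": 0},
    {"jaw": 6,"linear": [-12,0,0],"spin": 0},
    {"jaw": 6,"linear": [-12,-4,0],"spin": 0},
    {"jaw": 6,"linear": [-12,-8,0],"spin": 0}
  ]
}}

```text
t: 42.6
tcp_pos: [0.5437, -0.2997, 0.1866]
orientation: [1.196, 1.219, -1.198]
ft_force: [0.7, 0.3, -0.6]
finger_gap: 0.06
```

Request:
{"name": "arm_command", "arguments": {
  "motion": [
    {"jaw": 6,"linear": [0,-4,0],"spin": 0},
    {"jaw": 6,"linear": [0,-8,0],"spin": 0},
    {"jaw": 6,"linear": [0,-12,0],"spin": 0},
    {"jaw": 6,"linear": [0,-16,0],"spin": 0},
    {"jaw": 6,"linear": [0,-18,0],"spin": 0},
    {"jaw": 6,"linear": [0,-18,0],"spin": 0},
    {"jaw": 6,"linear": [0,-18,0],"spin": 0},
    {"jaw": 6,"linear": [0,-18,0],"spin": 0},
    {"jaw": 6,"linear": [0,-18,0],"spin": 0},
    {"jaw": 6,"linear": [0,-18,0],"spin": 0}
  ]
}}

```text
t: 43.85
tcp_pos: [0.364, -0.3027, 0.1869]
orientation: [1.195, 1.219, -1.198]
ft_force: [0.1, 0.9, -0.3]
finger_gap: 0.0601
```

```bash
python3 - <<'E'
from h import *
d=get_image('top')
jars(d,'t16')
w=cloud(d);z=w[...,2]; s=np.zeros(z.shape,bool); s[125:180,300:350]=1
print("bar",rect(s&(z>.085)&(z<.11),w))
cv2.imwrite('pics/t16f.png',d['img'][:,:,::-1])
E
python3 slab.py s16
```

```text
jar [ 0.6113 -0.0814  0.0662] ((611.1469116210938, -81.00211334228516), 26.69875144958496) 282 [246. 156.]
jar [ 0.6128 -0.1491  0.066 ] ((613.1026611328125, -149.54641723632812), 26.589946746826172) 286 [270. 155.]
jar [0.6082 0.0544 0.0662] ((608.5477905273438, 54.34778594970703), 26.388574600219727) 280 [196. 157.]
jar [ 0.61   -0.014   0.0663] ((610.3521118164062, -13.566887855529785), 26.077674865722656) 279 [221. 157.]
jar [ 0.5846 -0.2916  0.0505] ((590.0453491210938, -295.105712890625), 46.853233337402344) 263 [322. 166.]
bar ((623.1626586914062, -298.742919921875), (78.10099029541016, 13.49545669555664), 89.95636749267578, 170)
((612.0767211914062, 78.24041748046875), (99.00043487548828, 509.8088073730469), 1.533064603805542, 1507)
t 43.95 lin [ 16.29  25.   -48.84] spin (np.float64(-0.013339164947036748), np.float64(3.128253488642756)) jawyaw 1.0 down [-0.002  0.    -1.   ] q6 -0.71 gap 0.060169451445918884
```

View pics/t16f.png

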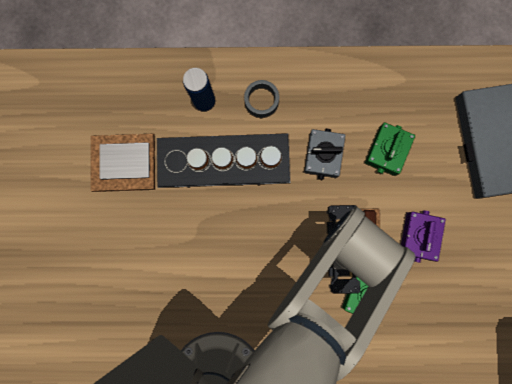

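View pics/t16.png

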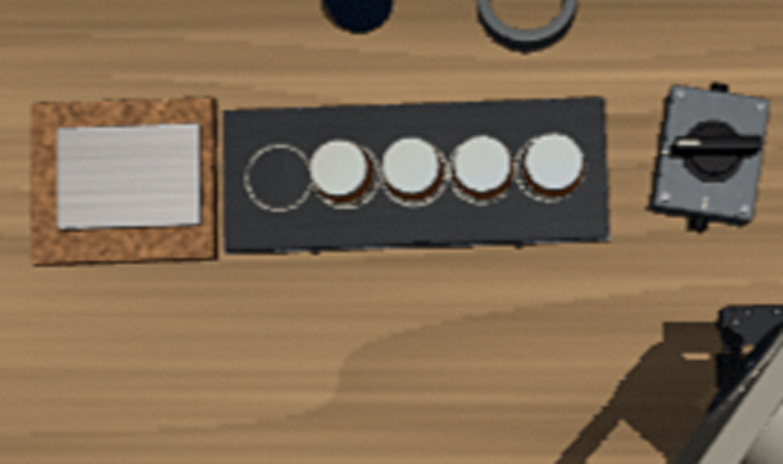

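The bar angle is back to its starting value (89.96° against 89.4°, pointer at the short tick), the jars haven't moved, and the gripper is clear of everything. Handing in.

```bash
python3 - <<'E'
from h import *
d=get_image('top');w=cloud(d);z=w[...,2]; im=d['img']
m=(z>.0265)&(z<.036)&(im.min(-1)>120)&(w[...,1]>.16)&(w[...,1]<.42)&(w[...,0]>.5)&(w[...,0]<.72); print("slab",rect(m,w))
print(env.hand_in())
E
```

```text
slab ((606.9881591796875, 263.9793701171875), (98.9175033569336, 137.7127685546875), 1.5290380716323853, 1492)
the job is handed in; nothing more can be done
None
```

The whole job is done and handed in at about 44 s of the 210 s allowed. I turned the isolator off and slid the slab onto the mat with the two fingers. Then I stood the four jars that were present on the four rings nearest the isolator and turned it on again. The interface gives no verdict, so these are my own last checks from the top camera:

- **Isolator:** the handle is back at its starting "on" angle (89.96° against 89.4° at the start), with the pointer at the short tick.
- **Slab:** flat on the mat and square within about 1°. It is about 2 mm off centre across the mat and 6–10 mm off along it, against a 20 mm limit. I could have nudged it closer to centre but left it.
- **Jars:** all upright, each within about 3 mm of its ring centre (limit 12 mm). I deliberately spread them by up to 3 mm so neighbours would not touch. None was knocked out of place during the run.
- **Bystanders:** the spray can and tape roll look unmoved. The arm hid most of the sanding block in the last picture; it was in place before the final handle turn, and the arm stayed well above it.

One reading disagreed with the description. The gripper closed to 57–58 mm on the 60 mm jars, but all four held and placed cleanly.

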